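# Clamp the heat-sink bracket to the jig fence

## Task

On the bonding jig, push the aluminium heat-sink bracket along the yellow fence until it is fully home against the red end stop, so that its notch lines up with the fence's notch. Then clip the orange spring clamp down over bracket and fence together in that notch, pressed fully down and straight, and let go of it. Leave the blue clamp, the black capacitor, the copper transformer and the white bottle standing where they are.

Things in the scene. Friction and masses are not known exactly. Their poses are not given: they have to be found in the camera images.
- jig: Fixed bonding jig. Black base 110 (x) by 230 (y) by 10 mm; origin at the centre of its underside, z up, y along the fence towards the red stop. Yellow fence: upright plate, x -20 to -15, y 3 to 93, top at z = 70 mm except at its notch; two yellow buttresses behind it reach x = -34, z = 40. Aluminium guide rail at x 22.5 to 30, z 10 to 18, along the base.
- jig_notch (a point): Where the clamp's throat belongs: centre of the notch in the fence's top edge (36 mm wide, 8 mm deep), on the notch floor, at x = -15.5, y = 38, z = 62 mm in the jig: the middle of the 9 mm thickness of fence plus bracket when clamped together. Axes as the jig.
- jig_stop (a point): Face of the red end stop that the bracket's end meets: x = 5, y = 93, z = 25 mm in the jig. The stop spans x -20 to 30, up to z = 40. Bracket home: its origin is at y = 38, x about -12.5 in the jig.
- bracket: Loose aluminium bracket, about 150 g, on the jig's base between fence and rail (1.5 mm play), 35 to 80 mm short of home at the start. Origin at the underside of its upright web at mid length, axes as the jig. Web x -2 to 2, y -55 to 55, 60 mm high, with a notch 36 mm wide and 8 mm deep at mid length; foot 4 mm thick out to x = 34. Slides with 1 to 2 N, stays where left.
- bracket_flange (a point): Centre of the outer face of the bracket's upright push flange at its -y end, at x = 18, y = -55, z = 24 mm in the bracket; the flange is 4 mm thick, x 2 to 34, up to z = 44. Push here along +y of the jig.
- clip: Orange spring clamp, 85 g, 70 mm tall, 26 mm wide (its y), standing upright on its open jaws, mouth down. Origin: centre of the underside, z up, y along the edge it clips to. Rigid jaw on -x, sprung hinged jaw on +x with a thumb tab out to x = 22 at z 36. The rubber tips flare: the mouth is x -11 to 10 at the bottom and narrows over 15 mm of height to 6.5 mm.
- clip_grip (a point): Centre of the orange clamp's solid grip block, 57 mm above its origin: 28 mm (x) by 26 mm (y), z 44 to 70 of the clamp, flat top. Its axes are the clamp's.
- clip_throat (a point): Centre of the orange clamp's throat ceiling, 40 mm above the clamp's origin; it meets the notch floor when fully down (then the clamp's top is at z = 92 mm). The edge itself wedges the jaw open as the clamp is pressed straight down with about 10 to 20 N; its own weight does not do it. Either way round is right.
- clip_jaw (a joint): Opening angle of the orange clamp's hinged jaw, rad: 0 when shut (6.5 mm gap), about 0.1 to 0.2 when it grips fence and bracket together. Sprung shut.
- spare: Blue spring clamp, a bystander: shape, size, origin and axes as the orange one.
- capacitor: Black can capacitor, a bystander: upright, 34 mm in diameter, 55 mm tall; origin at the centre of its underside.
- bottle: White bottle with a red cap, a bystander: 38 mm in diameter, 100 mm tall; origin at the centre of its underside.
- transformer: Small copper-wound transformer, a bystander: 44 (x) by 40 (y) by 50 mm, 300 g; origin at the centre of its underside. It stands on the bench just past the jig's -y end, 45 to 100 mm behind the bracket's flange.
- board: Fixed grey kitting board 150 (x) by 230 (y) by 6 mm on which both clamps and the capacitor stand in a row along its y, about 70 mm apart, in any order and at any yaw; origin at the centre of its underside. Jig and board may change sides.
Mind the look-alikes: they are no part of the job. Of the things that look like the bracket, the smallest one is meant.

How it is judged:
By the outcome, as a careful person would: the job done as asked, in the order asked, and still so for the second after the job is handed in, with the robot touching nothing.
It also fails if it takes over 50 s, if anything falls off the work surface, if the arm or the gripper's body presses on something with over 40 N, if the wrist force passes 120 N, or if a joint passes its speed limit or range.

## Robot

A 6-joint arm with a two-finger parallel gripper is mounted at the origin on the work surface. World frame = base frame: x ahead of the robot, y to its left, z up, the work surface at z = 0. Lengths are in m, angles in rad, forces in N, time in s.
With the tool pointing down it reaches from about 0.35 to 0.775 m from the base axis. Payload 5.5 kg.
Tool frame: the origin (TCP) lies midway between the tips of the shut fingers; the grasp point (between the pads) lies 19 mm behind it; z points along the fingers, y is the line along which they close (so a half turn about z gives the same grasp; the last joint's range is limited). The gripper opens to 85 mm and grips with 20 to 120 N. Pads are 22 mm wide; open, the fingers measure 114 mm over their backs; the gripper's body (76 mm by 85 mm) begins 54 mm behind the grasp point. The pads swing forward as they close: fully open they stand 13 mm farther back than shut.
Start: joints at [1.081, 0.313, 0.046, 1.304, 0, 1.431], TCP at [0.197, 0.54, 0.191] pointing down, gripper open.
Joint ranges: [-2.76, 2.76], [-0.86, 1.69], [-1.03, 1.26], [-2.2, 2.34], [-1.47, 1.5], [-3.14, 3.14]. Speed limits (rad/s): [2.57, 2.57, 3.14, 3.14, 3.14, 3.14].

## Interface

Orientations are given as a unit quaternion [w, x, y, z].
In Python, from workcell import env gives the robot as it stands. The module is installed in compiled form; this text tells all that it offers.
- The arm moves only by the tool carry_out, never from a script. Its argument "series" is a list of rows, each an object with "delta_rot": the turn, a rotation vector about the world's x, y, z normalised to -1 to 1, where 1 is 0.1 rad, a list of three; "travel": the shift along the world's x, y, z normalised to -1 to 1, where 1 is 0.025 m, a list of three; "fingers": the closure, from -1 (fully open) to 1 (shut). In form: [{"delta_rot": [ax, ay, az], "travel": [tx, ty, tz], "fingers": fingers}, ...]. A call has 1 to 5 rows; each row shifts and turns the commanded pose from where the row before left it; what a row does not reach is not made up. A row lasts 1/8 s, in which the tool goes at most 62.5 mm and 10.7 degrees, less where a joint would pass 70% of its speed; a pose out of reach is approached as far as the arm can. A call with a number of a shift or a turn outside -1 to 1 is refused whole. A call with a gripper value outside its range is refused whole. The fingers move at their own pace and stop on an object; "squeeze" is the grip in N (left out, the last holds). Time passes only in rows, so rows that do not move let the fingers close. It gives the time, the measured TCP pose, the force, the opening and the grip force at its end, in the units of the state.
- env.get_state(): the state, without advancing time (a new reading comes with each control period).
- env.read_camera(name): name is "scene" or "top" or "wrist"; returns a dict with "color" (480x640x3 uint8, red, green, blue), "fx", "fy", "cx", "cy" (pixels), "world_from_camera" (4x4, takes a point from camera to world coordinates); the wrist camera has in their place "hand_eye" (4x4, takes a point from camera to tool coordinates, whose origin is the TCP and whose axes are the flange's). Camera axes: x right, y up, looking along -z (the intrinsics and any distortion apply to the point x, -y, -z); pixel columns grow to the right and rows downward; lengths in m; the calibration is good to about 2 mm. The wrist camera is an equidistant fisheye: a pixel r from the principal point sees the ray r / f radians off the axis. A picture is of the moment at which its call begins: read the wrist's pose just before it. There is no depth.
- env.hand_in(): hands the job in; it is judged then, once.
The state is a dict: "clock": time; "joint_pos": joint angles; "qvel": joint speeds; "tau": joint torques, N m; "tcp_pos": TCP position; "orientation": TCP orientation; "wrist_force": force on the tool from outside, world axes, zero at the start; "ft_torque": the same for the moment, N m; "finger_gap": finger opening in m; "grip_force": force on a finger pad.
Only numpy, scipy, OpenCV 4.12 (cv2) and the standard library are available. Lean on these libraries where they do the work, as an engineer would, in place of code of your own. Each camera call takes 0.05 s, during which the arm holds its last target. There are 200 camera calls.

## Working session

There is one attempt and no reset: what is moved stays moved. The work goes in short steps, Python scripts to look and compute and a tool call to move; the robot and the scene stay as the last step left them, time stands still between calls to the robot, and variables do not carry over. Pictures are saved under pics/ and viewed, at most 10 in all, crops included, and the job is handed in when it is done.

Besides the shell and the picture viewer there is one more tool, called after "Call:" as name(argument=value, ...) on one line, values as JSON. carry_out: Moves the arm, as the interface text tells. Its arguments: {"type":"object","properties":{"series":{"type":"array","items":{"type":"object","properties":{"delta_rot":{"type":"array","items":{"type":"number"}},"travel":{"type":"array","items":{"type":"number"}},"fingers":{"type":"number"}}}},"squeeze":{"type":"number"}},"required":["series"]}

```bash
mkdir -p pics
cat > h.py <<'E'
import numpy as np, cv2
from workcell import env
def cam(n):
    s=env.get_state(); c=env.read_camera(n); return s,c
def save(c,f): cv2.imwrite('pics/'+f,c['color'][:,:,::-1])
E
python3 - <<'E'
from h import *
for n in('scene','top'):
    s,c=cam(n); save(c,n+'1.png'); np.savez(n+'1.npz',**c)
    print(n,c['fx'],c['cx'],c['cy'],[k for k in c],np.round(c['world_from_camera'],3).tolist())
print(s)
E
```

```text
scene 571.3219527246969 319.9127252345297 232.50602991609946 ['color', 'fx', 'fy', 'cx', 'cy', 'world_from_camera'] [[0.774, -0.35, 0.527, 1.113], [0.633, 0.434, -0.641, -0.669], [-0.004, 0.83, 0.558, 0.641], [0.0, 0.0, 0.0, 1.0]]
top 575.2439329384674 316.36961257428203 238.2126325193907 ['color', 'fx', 'fy', 'cx', 'cy', 'world_from_camera'] [[-0.011, 0.996, -0.09, 0.441], [-1.0, -0.01, 0.019, -0.001], [0.018, 0.09, 0.996, 1.28], [0.0, 0.0, 0.0, 1.0]]
{'clock': 0.05, 'joint_pos': array([1.08140960e+00, 3.13974780e-01, 4.50039213e-02, 1.30359060e+00,
       2.29766763e-05, 1.43120408e+00]), 'qvel': array([ 0.00125799, -0.00093655,  0.00190622, -0.00093331, -0.00103891,
        0.00086359]), 'tau': array([ 3.57628895e-03, -4.82152820e+01,  2.99550194e+01,  1.32987808e-02,
       -7.43292412e-05, -3.61278649e-05]), 'tcp_pos': array([0.19678529, 0.53967871, 0.1905337 ]), 'orientation': array([-2.83929245e-04,  1.74006893e-01,  9.84744039e-01, -8.35724211e-04]), 'wrist_force': array([-0.43457646, -0.87849721, -0.80433216]), 'ft_torque': array([ 0.00214258, -0.01442718,  0.00684736]), 'grip_force': 0.0, 'finger_gap': 0.08528237943467847}
```

View pics/scene1.png

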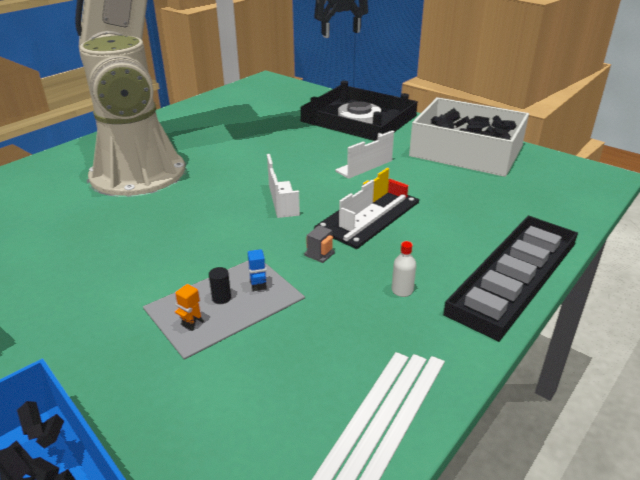

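View pics/top1.png

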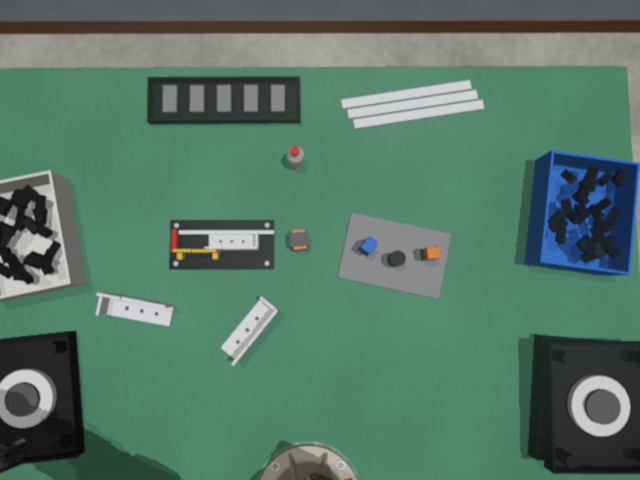

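The scene picture shows the orange clamp at (188,305), blue clamp (257,270), capacitor (220,286), jig (368,208) with a bracket inside, transformer (320,243) and bottle (404,272). In the top picture these are orange (432,253), blue (369,245), jig (170–274, 220–268) and transformer (299,240).

Bracket candidates (scene / top):
- A, in the jig: (360,205) / (232,241). It looks the smallest.
- B: (283,188) / (248,330).
- C: (367,155) / (134,310).

Clamp candidates are orange (188,305) and blue (257,270). I choose bracket A and the orange clamp, and will check both in a close crop.

```bash
cat >> h.py <<'E'
def ray(c,p):
    T=np.array(c['world_from_camera']); p=np.atleast_2d(p)
    d=np.c_[(p[:,0]-c['cx'])/c['fx'],-(p[:,1]-c['cy'])/c['fy'],-np.ones(len(p))]@T[:3,:3].T
    return T[:3,3],d
def onz(c,p,z):
    o,d=ray(c,p); return o+d*((z-o[2])/d[:,2])[:,None]
def proj(c,P):
    T=np.array(c['world_from_camera']); q=(np.atleast_2d(P)-T[:3,3])@T[:3,:3]
    return np.c_[c['cx']+c['fx']*q[:,0]/-q[:,2], c['cy']-c['fy']*q[:,1]/-q[:,2]]
def tri(c1,p1,c2,p2):
    o1,d1=ray(c1,p1);o2,d2=ray(c2,p2);d1=d1[0];d2=d2[0]
    t=np.linalg.lstsq(np.c_[d1,-d2],o2-o1,rcond=None)[0]
    a,b=o1+t[0]*d1,o2+t[1]*d2; return (a+b)/2,np.linalg.norm(a-b)
def blobs(m,amin=30):
    cs,_=cv2.findContours(m.astype(np.uint8),cv2.RETR_EXTERNAL,cv2.CHAIN_APPROX_NONE)
    return sorted([k for k in cs if cv2.contourArea(k)>amin],key=cv2.contourArea,reverse=True)
def hsv(c): return [x.astype(int) for x in cv2.split(cv2.cvtColor(c['color'],cv2.COLOR_RGB2HSV))]
E
python3 - <<'E'
from h import *
t=dict(np.load('top1.npz')); s=dict(np.load('scene1.npz'))
H,S,V=hsv(t)
m=(V<70); m=m.astype(np.uint8); roi=np.zeros_like(m); roi[205:285,160:282]=1
k=np.vstack(blobs(m&roi,20)); r=cv2.minAreaRect(k); b=cv2.boxPoints(r); print('jig',r, onz(t,b,.01).round(4).tolist())
for n,h0,h1,s0 in(('orange',5,18,170),('blue',100,125,150),('red',0,4,170),('yellow',20,30,150)):
    for q,nm in((t,'top'),(s,'scene')):
        H,S,V=hsv(q); mm=(H>=h0)&(H<=h1)&(S>s0)&(V>60)
        for k in blobs(mm,20)[:6]:
            M=cv2.moments(k); print(n,nm,int(M['m00']),round(M['m10']/M['m00'],1),round(M['m01']/M['m00'],1),[round(float(v),1) for v in sum(map(lambda x:list(x) if isinstance(x,tuple) else [x],cv2.minAreaRect(k)),[])])
a=s['color'][150:340,140:440]; a=cv2.resize(a,None,fx=2.6,fy=2.6,interpolation=2)
b=t['color'][205:280,160:460]; b=cv2.resize(b,(780,195),interpolation=2)
o=cv2.resize(np.vstack([a,b[:, :780]]),(700,600)) if 0 else np.vstack([cv2.resize(a,(640,405)),cv2.resize(b,(640,160))])
cv2.imwrite('pics/crop1.png',o[:,:,::-1])
E
```

```text
jig ((220.99996948242188, 244.5), (101.99998474121094, 46.99999237060547), 0.0) [[0.493, 0.2962, 0.01], [0.5969, 0.2974, 0.01], [0.5949, 0.0719, 0.01], [0.4906, 0.0723, 0.01]]
orange scene 581 188.0 302.3 [186.5, 303.8, 39.2, 24.4, 84.0]
blue top 11793 582.6 213.4 [583.0, 212.8, 106.1, 117.6, 6.1]
blue top 130 368.4 245.0 [368.6, 244.9, 11.2, 14.0, 36.9]
blue scene 9349 359.6 45.9 [357.5, 48.0, 96.0, 129.0, 90.0]
blue scene 8064 50.6 424.7 [46.4, 439.9, 153.0, 86.9, 55.7]
blue scene 4538 41.5 37.7 [40.7, 41.4, 68.8, 85.2, 78.9]
blue scene 1529 55.1 133.9 [48.6, 137.2, 20.9, 97.7, 71.6]
blue scene 693 156.2 52.1 [156.0, 52.8, 106.9, 8.5, 81.0]
blue scene 254 255.8 259.1 [255.9, 259.1, 19.1, 15.4, 82.9]
red top 69 173.9 238.8 [173.9, 240.5, 4.9, 21.2, 3.2]
red scene 196 397.1 187.8 [398.0, 188.6, 21.2, 13.3, 18.4]
red scene 88 406.2 247.3 [406.5, 247.5, 11.0, 9.0, 90.0]
yellow top 171 193.3 252.6 [195.5, 254.0, 10.0, 43.0, 90.0]
yellow scene 318 380.7 184.5 [380.5, 184.5, 13.8, 33.7, 3.0]
```

View pics/crop1.png

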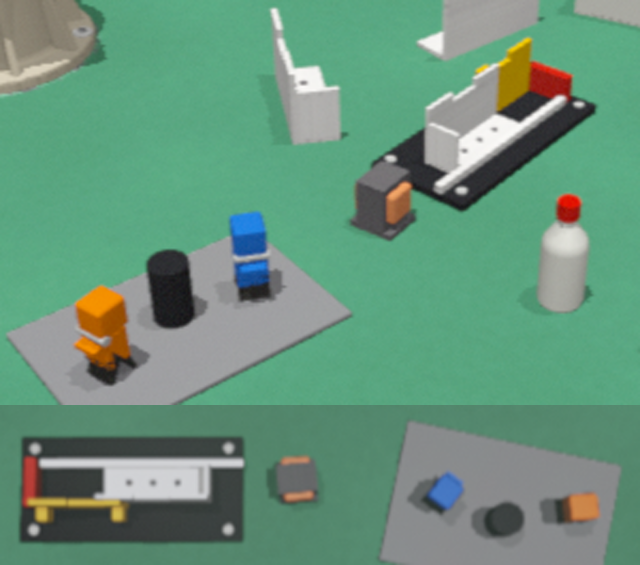

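The crop shows that the bracket in the jig is the short one: its push flange faces the transformer and its notch lies on the web. The other two look-alikes lie longer and loose on the bench. The orange clamp is on the far end of the board with its tab at −x in the image. I'll move over the jig's near end with the fingers shut.

Call:
carry_out(series=[{"delta_rot": [0, 0, -0.61], "travel": [0.7, -0.92, 0.16], "fingers": 1}, {"delta_rot": [0, 0, -0.61], "travel": [0.7, -0.92, 0.16], "fingers": 1}, {"delta_rot": [0, 0, -0.61], "travel": [0.7, -0.92, 0.16], "fingers": 1}, {"delta_rot": [0, 0, -0.61], "travel": [0.7, -0.92, 0.16], "fingers": 1}, {"delta_rot": [0, 0, -0.61], "travel": [0.7, -0.92, 0.16], "fingers": 1}])

```text
clock: 0.72
tcp_pos: [0.2848, 0.4242, 0.2111]
orientation: [-0.0, 0.322, 0.947, -0.0]
wrist_force: [0.3, -0.1, -0.5]
finger_gap: 0.0003
grip_force: 0.0
```

Call:
carry_out(series=[{"delta_rot": [0, 0, -0.61], "travel": [0.7, -0.92, 0.16], "fingers": 1}, {"delta_rot": [0, 0, -0.61], "travel": [0.7, -0.92, 0.16], "fingers": 1}, {"delta_rot": [0, 0, -0.61], "travel": [0.7, -0.92, 0.16], "fingers": 1}, {"delta_rot": [0, 0, -0.61], "travel": [0.7, -0.92, 0.16], "fingers": 1}, {"delta_rot": [0, 0, -0.61], "travel": [0.7, -0.92, 0.16], "fingers": 1}])

```text
clock: 1.35
tcp_pos: [0.3723, 0.3093, 0.2312]
orientation: [-0.0, 0.463, 0.887, -0.0]
wrist_force: [1.0, 0.3, 1.0]
finger_gap: 0.0002
grip_force: 0.0
```

Call:
carry_out(series=[{"delta_rot": [0, 0, -0.61], "travel": [0.7, -0.92, 0.16], "fingers": 1}, {"delta_rot": [0, 0, -0.61], "travel": [0.7, -0.92, 0.16], "fingers": 1}, {"delta_rot": [0, 0, -0.61], "travel": [0.7, -0.92, 0.16], "fingers": 1}, {"delta_rot": [0, 0, -0.61], "travel": [0.7, -0.92, 0.16], "fingers": 1}, {"delta_rot": [0, 0, -0.61], "travel": [0.7, -0.92, 0.16], "fingers": 1}])

```text
clock: 1.98
tcp_pos: [0.4598, 0.1943, 0.2512]
orientation: [-0.0, 0.592, 0.806, -0.0]
wrist_force: [0.2, 0.2, 0.7]
finger_gap: -0.0005
grip_force: 0.0
```

Run:
```python
from h import *
s,c=cam('wrist'); save(c,'w1.png'); np.savez('w1.npz',pos=s['tcp_pos'],q=s['orientation'],**c)
print(s['clock'],s['tcp_pos'],s['orientation'],s['joint_pos'].round(3)); print(c['fx'],c['cx'],c['cy'],c['hand_eye'].round(3).tolist())
```

```text
1.975 [0.45981271 0.19434302 0.25116112] [-2.53154104e-04  5.91899741e-01  8.06011512e-01 -2.73636075e-04] [ 0.239  0.155 -0.013  1.403  0.     1.506]
371.64829954431775 320.68839836178 248.2556022527187 [[0.001, 0.954, 0.301, 0.077], [1.0, -0.001, -0.001, -0.001], [-0.0, 0.301, -0.954, -0.183], [0.0, 0.0, 0.0, 1.0]]
```

Call:
carry_out(series=[{"delta_rot": [0, 0, -0.61], "travel": [0.7, -0.92, 0.16], "fingers": 1}, {"delta_rot": [0, 0, -0.61], "travel": [0.7, -0.92, 0.16], "fingers": 1}, {"delta_rot": [0, 0, -0.61], "travel": [0.7, -0.92, 0.16], "fingers": 1}, {"delta_rot": [0, 0, -0.61], "travel": [0.7, -0.92, 0.16], "fingers": 1}, {"delta_rot": [0, 0, -0.61], "travel": [0.7, -0.92, 0.16], "fingers": 1}])

```text
clock: 2.65
tcp_pos: [0.5472, 0.0797, 0.2711]
orientation: [-0.0, 0.707, 0.707, -0.0]
wrist_force: [0.2, 0.2, -0.1]
finger_gap: 0.0
grip_force: 0.0
```

Run:
```python
from h import *
s,c=cam('wrist'); save(c,'w2.png'); np.savez('w2.npz',pos=s['tcp_pos'],q=s['orientation'],**c)
print(s['clock'],s['tcp_pos'],s['orientation'],s['joint_pos'].round(3),s['wrist_force'])
a=cv2.imread('pics/w1.png');b=cv2.imread('pics/w2.png')
cv2.imwrite('pics/w12.png',np.hstack([a,b])[::1] if 0 else cv2.resize(np.vstack([a,b]),(400,600)))
```

```text
2.65 [0.54724319 0.07966486 0.27107064] [-3.61523573e-04  7.07336043e-01  7.06877301e-01 -2.70146173e-04] [-1.000e-03  2.630e-01  1.710e-01  1.480e+00  0.000e+00  1.571e+00] [ 0.23519434  0.16122953 -0.08907553]
```

View pics/w2.png

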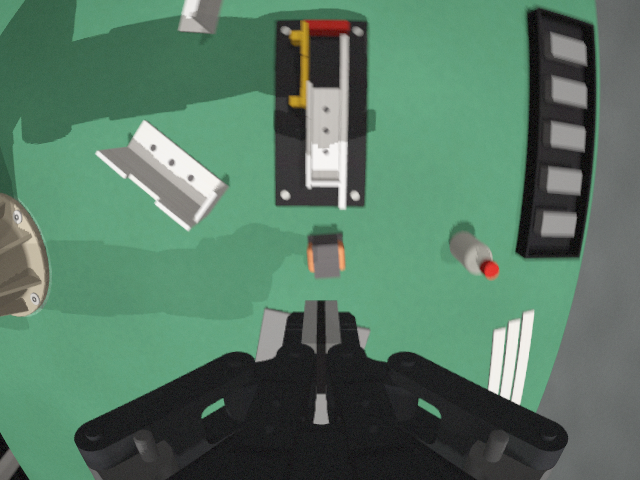

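The wrist picture shows the jig base from (276,20) to (367,207), the bracket flange at about (323,186), the transformer at (326,255), and the fingers at (320,310). I'll measure these.

```bash
cat >> h.py <<'E'
from scipy.spatial.transform import Rotation as R
def wpose(w):
    q=w['q'] if 'q' in w else w['orientation']; T=np.eye(4); T[:3,:3]=R.from_quat([q[1],q[2],q[3],q[0]]).as_matrix(); T[:3,3]=w['pos']; return T@w['hand_eye']
def wray(w,p):
    p=np.atleast_2d(p).astype(float); u=(p[:,0]-w['cx'])/w['fx']; v=(p[:,1]-w['cy'])/w['fy']; th=np.hypot(u,v)
    k=np.sin(th)/np.maximum(th,1e-9); T=wpose(w); return T[:3,3],np.c_[u*k,-v*k,-np.cos(th)]@T[:3,:3].T
def wonz(w,p,z):
    o,d=wray(w,p); return o+d*((z-o[2])/d[:,2])[:,None]
def meet(a,b):
    (o1,d1),(o2,d2)=a,b; d1=d1[0];d2=d2[0]; t=np.linalg.lstsq(np.c_[d1,-d2],o2-o1,rcond=None)[0]
    p,q=o1+t[0]*d1,o2+t[1]*d2; return ((p+q)/2).round(4),round(np.linalg.norm(p-q),4)
def wget(f):
    s,c=cam('wrist'); save(c,f+'.png'); w=dict(pos=s['tcp_pos'],q=s['orientation'],**c); np.savez(f+'.npz',**w); return s,w
E
python3 - <<'E'
from h import *
w1,w2=dict(np.load('w1.npz')),dict(np.load('w2.npz')); t=dict(np.load('top1.npz')); sc=dict(np.load('scene1.npz'))
H,S,V=hsv(w2)
m=((V<60)&(S<90)).astype(np.uint8); m[:, :270]=0; m[:,372:]=0; m[215:]=0; m[:12]=0
k=np.vstack(blobs(cv2.morphologyEx(m,cv2.MORPH_OPEN,np.ones((3,3))),50))
box=cv2.approxPolyDP(cv2.convexHull(k),4,True)[:,0]; print('base hull',box.tolist()); print(wonz(w2,box,.01).round(4).tolist())
print('flange col V',[ (r,int(V[r,325]),int(S[r,325])) for r in range(174,198)])
print('row186',[(x,int(V[184,x])) for x in range(300,352,2)])
print('flange top z.054', wonz(w2,[(308,186),(323,186),(338,186)],.054).round(4).tolist())
tr=((V<110)&(S<80)); print('transformer', [(r,int(H[r,326]),int(S[r,326]),int(V[r,326])) for r in list(range(226,250,3))+list(range(264,290,3))])
# red stop & yellow fence
for n,h0,h1 in(('red',0,5),('yellow',20,30)):
    k=blobs((H>=h0)&(H<=h1)&(S>170)&(V>80),20)[0]; print(n,cv2.boundingRect(k))
k=blobs((H>=20)&(H<=30)&(S>150)&(V>80),20)
E
```

```text
base hull [[300, 191], [276, 189], [277, 22], [365, 22], [365, 135]]
[[0.5214, 0.0888, 0.01], [0.4924, 0.0915, 0.01], [0.4948, 0.2966, 0.01], [0.5987, 0.2967, 0.01], [0.5987, 0.1568, 0.01]]
flange col V [(174, 191, 11), (175, 191, 12), (176, 187, 11), (177, 174, 10), (178, 156, 11), (179, 141, 13), (180, 163, 8), (181, 200, 5), (182, 221, 5), (183, 234, 4), (184, 232, 3), (185, 211, 2), (186, 181, 7), (187, 120, 9), (188, 55, 0), (189, 62, 12), (190, 60, 17), (191, 58, 18), (192, 63, 0), (193, 64, 12), (194, 61, 8), (195, 56, 5), (196, 56, 18), (197, 55, 5)]
row186 [(300, 54), (302, 53), (304, 51), (306, 189), (308, 235), (310, 217), (312, 229), (314, 231), (316, 232), (318, 232), (320, 233), (322, 232), (324, 231), (326, 231), (328, 231), (330, 231), (332, 232), (334, 232), (336, 232), (338, 243), (340, 245), (342, 245), (344, 239), (346, 162), (348, 57), (350, 58)]
flange top z.054 [[0.5327, 0.101, 0.054], [0.5489, 0.101, 0.054], [0.5651, 0.101, 0.054]]
transformer [(226, 73, 103, 126), (229, 74, 111, 106), (232, 74, 104, 103), (235, 30, 4, 59), (238, 30, 24, 53), (241, 150, 19, 53), (244, 0, 9, 81), (247, 10, 13, 120), (264, 175, 12, 124), (267, 0, 8, 123), (270, 0, 8, 121), (273, 0, 10, 125), (276, 38, 8, 124), (279, 71, 86, 158), (282, 74, 101, 166), (285, 73, 101, 166), (288, 73, 100, 166)]
red (307, 21, 43, 14)
yellow (289, 21, 20, 87)
```

Run:
```python
from h import *
w=dict(np.load('w2.npz')); t=dict(np.load('top1.npz'))
print(wonz(w,[(326,245),(326,277.5)],.05).round(4).tolist(), wonz(w,[(326,234)],.0).round(4).tolist(), onz(t,[(299,240)],.05))
print('-y edge', wonz(w,[(300,207)],.01), 'stop', wonz(w,[(307,35),(350,35)],.05).round(4).tolist(), 'base edges at row100', wonz(w,[(276,100),(367,100)],.01).round(4).tolist())
H,S,V=hsv(w)
print('fence', [(int(r),[int(x) for x in (np.where((H[r,285:325]>=18)&(H[r,285:325]<=32)&(S[r,285:325]>130))[0]+285)[[0,-1]]]) for r in range(45,106,6)])
```

```text
[[0.5524, 0.033, 0.05], [0.5526, -0.0068, 0.05]] [[0.5531, 0.0323, 0.0]] [[0.54850107 0.01189511 0.05      ]]
-y edge [[0.52119179 0.06909619 0.01      ]] stop [[0.5318, 0.2676, 0.05], [0.5777, 0.268, 0.05]] base edges at row100 [[0.4939, 0.1989, 0.01], [0.6007, 0.199, 0.01]]
fence [(45, [293, 309]), (51, [300, 309]), (57, [300, 309]), (63, [300, 309]), (69, [300, 309]), (75, [300, 309]), (81, [299, 305]), (87, [299, 305]), (93, [299, 305]), (99, [288, 305]), (105, [289, 305])]
```

Call:
carry_out(series=[{"delta_rot": [0, 0, 0], "travel": [0.1, -0.16, -0.96], "fingers": 1}, {"delta_rot": [0, 0, 0], "travel": [0.1, -0.16, -0.96], "fingers": 1}, {"delta_rot": [0, 0, 0], "travel": [0, 0, -0.96], "fingers": 1}, {"delta_rot": [0, 0, 0], "travel": [0, 0, -0.96], "fingers": 1}, {"delta_rot": [0, 0, 0], "travel": [0, 0, -0.96], "fingers": 1}])

```text
clock: 3.32
tcp_pos: [0.5515, 0.0725, 0.1502]
orientation: [-0.0, 0.707, 0.708, -0.0]
wrist_force: [-0.1, -0.4, -0.2]
finger_gap: 0.0
grip_force: 0.0
```

Call:
carry_out(series=[{"delta_rot": [0, 0, 0], "travel": [0, 0, -0.96], "fingers": 1}, {"delta_rot": [0, 0, 0], "travel": [0, 0, -0.96], "fingers": 1}, {"delta_rot": [0, 0, 0], "travel": [0, 0, -0.96], "fingers": 1}, {"delta_rot": [0, 0, 0], "travel": [0, 0, -0.96], "fingers": 1}, {"delta_rot": [0, 0, 0], "travel": [0, 0, -0.96], "fingers": 1}])

```text
clock: 3.95
tcp_pos: [0.5515, 0.0726, 0.0303]
orientation: [-0.0, 0.707, 0.708, -0.0]
wrist_force: [0.5, -0.7, 0.6]
finger_gap: -0.0003
grip_force: 0.0
```

Call:
carry_out(series=[{"delta_rot": [0, 0, 0], "travel": [0, 0.3, 0], "fingers": 1}, {"delta_rot": [0, 0, 0], "travel": [0, 0.3, 0], "fingers": 1}, {"delta_rot": [0, 0, 0], "travel": [0, 0.2, 0], "fingers": 1}, {"delta_rot": [0, 0, 0], "travel": [0, 0.2, 0], "fingers": 1}])

```text
clock: 4.45
tcp_pos: [0.5528, 0.0978, 0.0324]
orientation: [0.001, 0.707, 0.708, 0.001]
wrist_force: [0.3, 0.7, 0.3]
finger_gap: -0.0002
grip_force: 0.0
```

Call:
carry_out(series=[{"delta_rot": [0, 0, 0], "travel": [0, 0.25, 0], "fingers": 1}, {"delta_rot": [0, 0, 0], "travel": [0, 0.25, 0], "fingers": 1}, {"delta_rot": [0, 0, 0], "travel": [0, 0.25, 0], "fingers": 1}, {"delta_rot": [0, 0, 0], "travel": [0, 0.25, 0], "fingers": 1}, {"delta_rot": [0, 0, 0], "travel": [0, 0.25, 0], "fingers": 1}])

```text
clock: 5.08
tcp_pos: [0.552, 0.1289, 0.0314]
orientation: [0.0, 0.707, 0.707, -0.0]
wrist_force: [-0.5, -0.9, -0.3]
finger_gap: 0.0
grip_force: 0.0
```

Call:
carry_out(series=[{"delta_rot": [0, 0, 0], "travel": [0, 0.2, 0], "fingers": 1}, {"delta_rot": [0, 0, 0], "travel": [0, 0.2, 0], "fingers": 1}, {"delta_rot": [0, 0, 0], "travel": [0, 0.2, 0], "fingers": 1}])

```text
clock: 5.45
tcp_pos: [0.5521, 0.1438, 0.0314]
orientation: [0.0, 0.707, 0.707, -0.0]
wrist_force: [0.3, 0.4, 0.0]
finger_gap: -0.0001
grip_force: 0.0
```

Call:
carry_out(series=[{"delta_rot": [0, 0, 0], "travel": [0, 0.1, 0], "fingers": 1}])

```text
clock: 5.58
tcp_pos: [0.5521, 0.1463, 0.0314]
orientation: [0.0, 0.707, 0.708, 0.0]
wrist_force: [-0.1, 0.9, 1.5]
finger_gap: -0.0001
grip_force: 0.0
```

Call:
carry_out(series=[{"delta_rot": [0, 0, 0], "travel": [0, 0.1, 0], "fingers": 1}, {"delta_rot": [0, 0, 0], "travel": [0, 0.1, 0], "fingers": 1}])

```text
clock: 5.82
tcp_pos: [0.5521, 0.151, 0.0314]
orientation: [0.0, 0.707, 0.707, 0.0]
wrist_force: [-0.8, -0.5, -0.5]
finger_gap: -0.0003
grip_force: 0.0
```

Run:
```python
from h import *
s,w=wget('w3'); print(s['tcp_pos'],s['wrist_force'])
a=w['color'][60:420,160:480]
cv2.imwrite('pics/w3c.png',cv2.resize(a,(533,600),interpolation=2)[:,:,::-1])
```

```text
[0.55212933 0.15104826 0.03144121] [-0.75328978 -0.54649015 -0.45758756]
```

View pics/w3c.png

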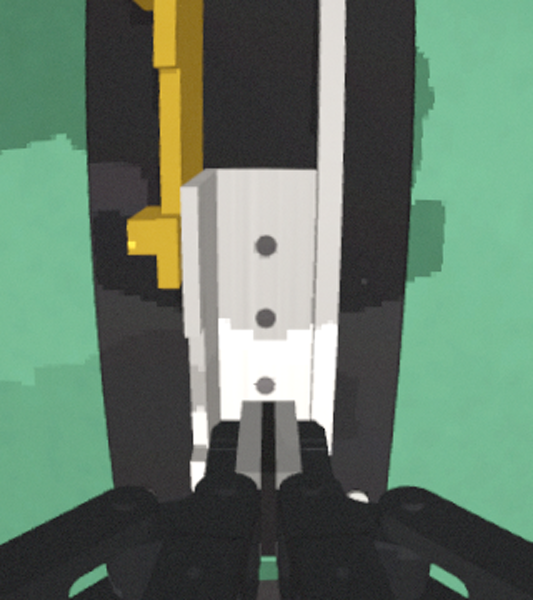

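Run:
```python
from h import *
w=dict(np.load('w3.npz')); f=lambda x,y:(160+x*.6,60+y*.6)
P=[f(190,185),f(182,188),f(265,245),f(265,318),f(265,385),f(260,168)]
print(wonz(w,P[:2],.07).round(4).tolist(), wonz(w,P[2:],.014).round(4).tolist()); print('fence start',wonz(w,[f(168,287),f(162,68),f(165,66)],.07).round(4).tolist())
w=dict(np.load('w2.npz')); print('holes before', wonz(w,[(326,109),(325.5,130),(325,152),(325,87)],.014).round(4).tolist())
s,c=cam('scene'); save(c,'scene2.png'); a=c['color'][130:260,290:430]; cv2.imwrite('pics/scene2c.png',cv2.resize(a,(560,520),interpolation=2)[:,:,::-1])
```

```text
[[0.5331, 0.214, 0.07], [0.5312, 0.2133, 0.07]] [[0.5504, 0.1885, 0.014], [0.5504, 0.1633, 0.014], [0.5504, 0.1384, 0.014], [0.5488, 0.2139, 0.014]]
fence start [[0.5271, 0.1893, 0.07], [0.5269, 0.2417, 0.07], [0.5276, 0.2421, 0.07]]
holes before [[0.5525, 0.187, 0.014], [0.5519, 0.1621, 0.014], [0.5514, 0.136, 0.014], [0.5513, 0.2133, 0.014]]
```

View pics/scene2c.png

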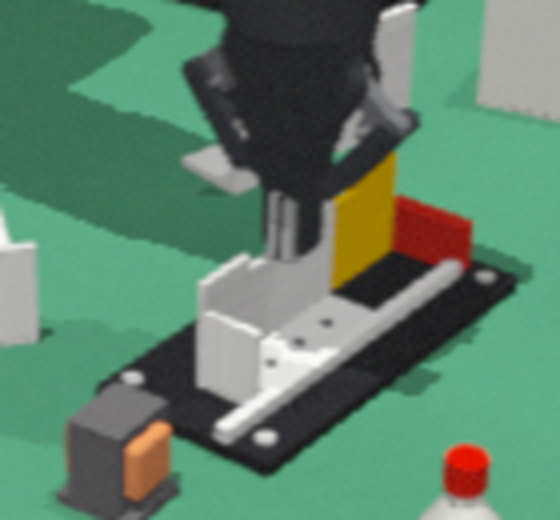

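The bracket has not moved: its holes are where they were, and the fingertips at crop (290,258) look higher than the flange. I'll check the real tip height.

Run:
```python
from h import *
s,c=cam('scene'); P=s['tcp_pos']; print(P, proj(c,P), proj(c,P+[0,0,.02]),proj(c,P+[0,0,.04]))
o,d=ray(c,[(362.5,194.5)]); d=d[0]
for i in (0,1): print(o+d*(P[i]-o[i])/d[i])
s,t=cam('top'); print(proj(t,P)); a=t['color'][190:290,140:290]; save(t,'top2.png'); cv2.imwrite('pics/top2c.png',cv2.resize(a,(750,500),interpolation=2)[:,:,::-1])
print('flange top corners expected', proj(c,[[.5365,.101,.054],[.5685,.101,.054]]), 'joint',s['joint_pos'])
```

```text
[0.55208849 0.15115527 0.03142897] [[362.43148124 209.92154906]] [[362.80487398 201.4595925 ]] [[363.18557501 192.83201285]]
[0.55208849 0.14900208 0.06856381]
[0.55061034 0.15115527 0.06705524]
[[235.007514   239.71018406]]
flange top corners expected [[341.52643139 207.94986288]
 [354.62715829 213.35442603]] joint [ 1.26834411e-01  4.04211515e-01 -2.30118705e-01  9.36365762e-01
 -7.32946759e-05  1.69650661e+00]
```

View pics/top2c.png

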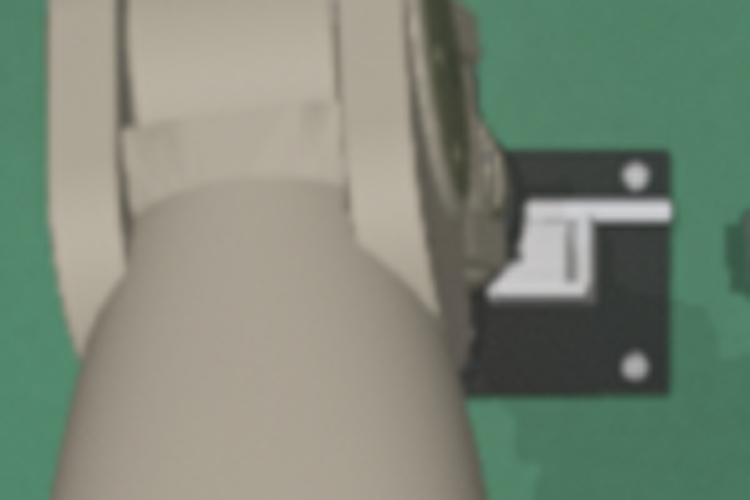

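Run:
```python
from h import *
c=dict(np.load('scene1.npz')); print('start tcp px',proj(c,[[.197,.54,.191],[.197,.54,.228]]))
w=dict(np.load('w3.npz')); s,c2=cam('scene')
for dx in (-4,0,4): print(meet(wray(w,[(320,301)]),ray(c2,[(362.5+dx,194.5)])))
g=cv2.cvtColor(c2['color'],6); print(g[185:204,362],g[185:204,356])
a=c['color'][0:60,290:400]; b=c2['color'][110:230,320:410]
o=np.hstack([cv2.resize(a,(440,480),interpolation=0)[:240*2],cv2.resize(b,(360,480),interpolation=0)]); cv2.imwrite('pics/tips.png',o[:,:,::-1])
```

```text
start tcp px [[341.46021726  54.04778578]
 [341.70351393  39.78799651]]
(array([0.5464, 0.1525, 0.0631]), np.float64(0.0108))
(array([0.5497, 0.1552, 0.0644]), np.float64(0.0032))
(array([0.553 , 0.1579, 0.0656]), np.float64(0.0045))
[122 125 135 132 133 131 129 132 131 131 125 141 155 157 157 159 158 158
 157] [ 72  76  86  91  90  97 113 120 135 142 169 151 146 147 151 150 150 149
 151]
```

View pics/tips.png

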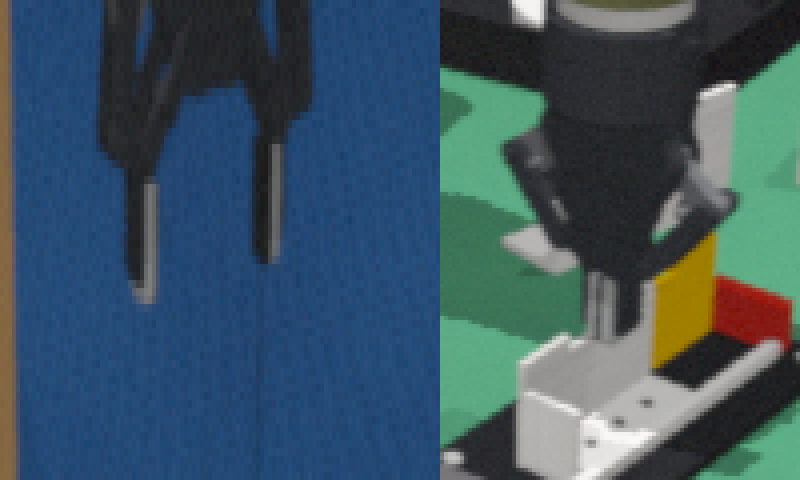

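The view shows the tips well above the foot. Both the start picture and the scene/wrist triangulation put the real fingertips about 33 mm higher than the reported TCP, so the fingers passed over the flange without touching it. I'll allow for that: go back, descend to a real tip height of about 32 mm (reported about −1 mm), and push again.

Call:
carry_out(series=[{"delta_rot": [0, 0, 0], "travel": [0, -0.8, 0.4], "fingers": 1}, {"delta_rot": [0, 0, 0], "travel": [0, -0.8, 0], "fingers": 1}, {"delta_rot": [0, 0, 0], "travel": [0, -0.8, 0], "fingers": 1}, {"delta_rot": [0, 0, 0], "travel": [0, -0.8, 0], "fingers": 1}])

```text
clock: 6.58
tcp_pos: [0.5519, 0.0691, 0.0414]
orientation: [0.0, 0.707, 0.707, -0.0]
wrist_force: [0.1, 0.4, -0.2]
finger_gap: -0.0
grip_force: 0.0
```

Call:
carry_out(series=[{"delta_rot": [0, 0, 0], "travel": [0, 0, -0.4], "fingers": 1}, {"delta_rot": [0, 0, 0], "travel": [0, 0, -0.4], "fingers": 1}, {"delta_rot": [0, 0, 0], "travel": [0, 0, -0.4], "fingers": 1}, {"delta_rot": [0, 0, 0], "travel": [0, 0, -0.5], "fingers": 1}, {"delta_rot": [0, 0, 0], "travel": [0, 0, 0], "fingers": 1}])

```text
clock: 7.2
tcp_pos: [0.5507, 0.0714, -0.0027]
orientation: [-0.001, 0.706, 0.708, -0.001]
wrist_force: [0.2, 0.1, -0.1]
finger_gap: 0.0003
grip_force: 0.0
```

Run:
```python
from h import *
s,c=cam('scene'); P=s['tcp_pos']; print(P,s['wrist_force'],proj(c,P),proj(c,P+[0,0,.034])); save(c,'scene3.png')
a=c['color'][130:260,290:430]; cv2.imwrite('pics/scene3c.png',cv2.resize(a,(560,520),interpolation=2)[:,:,::-1])
```

```text
[ 0.55068416  0.07141071 -0.00265899] [ 0.2140849   0.10748799 -0.1031473 ] [[337.6282404  240.83094924]] [[337.86233817 226.46536949]]
```

View pics/scene3c.png

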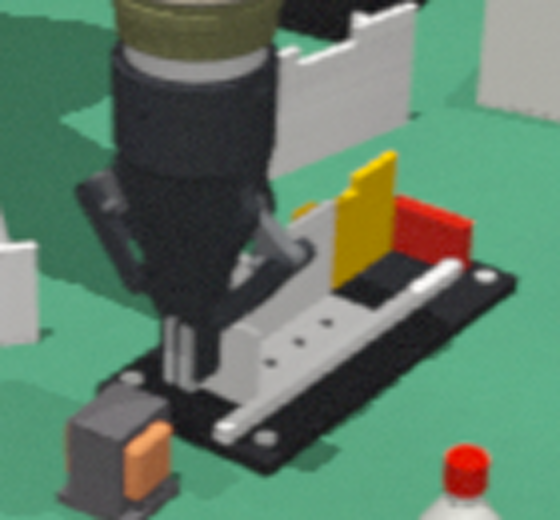

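The tips now sit behind the flange at crop (190,385), which matches the 34 mm correction. I'll push.

Call:
carry_out(series=[{"delta_rot": [0, 0, 0], "travel": [0, 0.25, 0], "fingers": 1}, {"delta_rot": [0, 0, 0], "travel": [0, 0.25, 0], "fingers": 1}, {"delta_rot": [0, 0, 0], "travel": [0, 0.25, 0], "fingers": 1}, {"delta_rot": [0, 0, 0], "travel": [0, 0.25, 0], "fingers": 1}, {"delta_rot": [0, 0, 0], "travel": [0, 0.25, 0], "fingers": 1}])

```text
clock: 7.88
tcp_pos: [0.5524, 0.1023, -0.0008]
orientation: [0.001, 0.707, 0.707, -0.0]
wrist_force: [0.3, -2.3, 1.9]
finger_gap: 0.0002
grip_force: 1.2
```

Call:
carry_out(series=[{"delta_rot": [0, 0, 0], "travel": [0, 0.25, 0], "fingers": 1}, {"delta_rot": [0, 0, 0], "travel": [0, 0.25, 0], "fingers": 1}, {"delta_rot": [0, 0, 0], "travel": [0, 0.25, 0], "fingers": 1}, {"delta_rot": [0, 0, 0], "travel": [0, 0.25, 0], "fingers": 1}])

```text
clock: 8.38
tcp_pos: [0.5522, 0.1275, -0.001]
orientation: [0.0, 0.707, 0.707, -0.0]
wrist_force: [0.1, -3.2, 2.2]
finger_gap: -0.0001
grip_force: 1.6
```

Call:
carry_out(series=[{"delta_rot": [0, 0, 0], "travel": [0, 0.2, 0], "fingers": 1}, {"delta_rot": [0, 0, 0], "travel": [0, 0.2, 0], "fingers": 1}, {"delta_rot": [0, 0, 0], "travel": [0, 0.1, 0], "fingers": 1}])

```text
clock: 8.75
tcp_pos: [0.5521, 0.1401, -0.0011]
orientation: [0.0, 0.707, 0.708, 0.0]
wrist_force: [-0.6, -4.1, 2.7]
finger_gap: 0.0003
grip_force: 1.6
```

Call:
carry_out(series=[{"delta_rot": [0, 0, 0], "travel": [0, 0.1, 0], "fingers": 1}])

```text
clock: 8.88
tcp_pos: [0.5521, 0.1423, -0.0011]
orientation: [0.0, 0.707, 0.707, -0.0]
wrist_force: [0.2, -2.1, 2.3]
finger_gap: -0.0002
grip_force: 1.5
```

Contact force is now about 2–4 N, so the bracket is sliding.

Call:
carry_out(series=[{"delta_rot": [0, 0, 0], "travel": [0, 0.1, 0], "fingers": 1}, {"delta_rot": [0, 0, 0], "travel": [0, 0.1, 0], "fingers": 1}, {"delta_rot": [0, 0, 0], "travel": [0, 0.1, 0], "fingers": 1}])

```text
clock: 9.25
tcp_pos: [0.552, 0.1498, -0.0011]
orientation: [-0.0, 0.707, 0.707, -0.0]
wrist_force: [0.7, -2.2, 2.9]
finger_gap: -0.0
grip_force: 1.5
```

Call:
carry_out(series=[{"delta_rot": [0, 0, 0], "travel": [0, 0.1, 0], "fingers": 1}])

```text
clock: 9.38
tcp_pos: [0.5521, 0.1524, -0.0011]
orientation: [-0.0, 0.707, 0.707, 0.0]
wrist_force: [0.2, -4.1, 1.9]
finger_gap: 0.0002
grip_force: 1.4
```

Call:
carry_out(series=[{"delta_rot": [0, 0, 0], "travel": [0, 0.08, 0], "fingers": 1}])

```text
clock: 9.5
tcp_pos: [0.552, 0.1544, -0.0011]
orientation: [-0.0, 0.707, 0.707, 0.0]
wrist_force: [-0.1, -2.7, 2.3]
finger_gap: 0.0001
grip_force: 1.4
```

Call:
carry_out(series=[{"delta_rot": [0, 0, 0], "travel": [0, 0.08, 0], "fingers": 1}])

```text
clock: 9.62
tcp_pos: [0.552, 0.1564, -0.0011]
orientation: [0.0, 0.707, 0.707, 0.0]
wrist_force: [0.2, -2.7, 2.5]
finger_gap: 0.0
grip_force: 1.4
```

Call:
carry_out(series=[{"delta_rot": [0, 0, 0], "travel": [0, 0.06, 0], "fingers": 1}])

```text
clock: 9.75
tcp_pos: [0.552, 0.1578, -0.0011]
orientation: [0.0, 0.707, 0.707, -0.0]
wrist_force: [0.5, -2.4, 2.9]
finger_gap: 0.0001
grip_force: 1.4
```

Call:
carry_out(series=[{"delta_rot": [0, 0, 0], "travel": [0, 0.06, 0], "fingers": 1}])

```text
clock: 9.88
tcp_pos: [0.552, 0.1581, -0.0011]
orientation: [0.001, 0.707, 0.707, -0.001]
wrist_force: [-0.3, -10.0, 3.0]
finger_gap: 0.0004
grip_force: 4.6
```

Call:
carry_out(series=[{"delta_rot": [0, 0, 0], "travel": [0, 0.06, 0], "fingers": 1}])

```text
clock: 10.0
tcp_pos: [0.552, 0.158, -0.0011]
orientation: [0.002, 0.707, 0.707, -0.002]
wrist_force: [0.8, -14.4, 5.1]
finger_gap: 0.0001
grip_force: 7.1
```

Run:
```python
from h import *
s,w=wget('w4'); print(s['tcp_pos'],s['wrist_force']); H,S,V=hsv(w)
# white foot end vs red stop along column of rail-side foot
for x in (320,335): print(x,[(r,int(H[r,x]),int(S[r,x]),int(V[r,x])) for r in range(90,190,4)])
```

```text
[ 0.55198912  0.15803964 -0.00105592] [  0.78344603 -14.43743382   5.10578648]
320 [(90, 12, 12, 104), (94, 0, 8, 97), (98, 8, 10, 100), (102, 13, 10, 220), (106, 19, 9, 220), (110, 17, 8, 219), (114, 23, 9, 218), (118, 19, 9, 219), (122, 20, 10, 220), (126, 19, 9, 220), (130, 15, 9, 219), (134, 13, 10, 219), (138, 17, 10, 219), (142, 173, 10, 103), (146, 12, 13, 99), (150, 160, 8, 95), (154, 8, 11, 97), (158, 15, 9, 217), (162, 19, 9, 217), (166, 17, 8, 217), (170, 17, 11, 217), (174, 20, 11, 217), (178, 15, 9, 216), (182, 15, 12, 216), (186, 15, 9, 215)]
335 [(90, 17, 10, 220), (94, 19, 9, 220), (98, 21, 8, 219), (102, 23, 9, 220), (106, 19, 9, 219), (110, 17, 10, 219), (114, 11, 9, 219), (118, 13, 10, 220), (122, 19, 9, 219), (126, 13, 10, 220), (130, 17, 11, 218), (134, 17, 8, 218), (138, 19, 9, 217), (142, 17, 11, 218), (146, 17, 8, 217), (150, 19, 9, 217), (154, 19, 9, 216), (158, 17, 8, 216), (162, 17, 11, 216), (166, 19, 9, 215), (170, 17, 8, 215), (174, 19, 9, 215), (178, 17, 11, 214), (182, 15, 9, 215), (186, 15, 10, 213)]
```

The bracket hit a hard stop at 14 N, at the expected home position. I'll back off, rise, and view the notch from two places.

Call:
carry_out(series=[{"delta_rot": [0, 0, 0], "travel": [0, -0.6, 0], "fingers": 1}, {"delta_rot": [0, 0, 0], "travel": [0, -0.5, 0.5], "fingers": 1}, {"delta_rot": [0, 0, 0], "travel": [-0.2, 0, 1], "fingers": 1}, {"delta_rot": [0, 0, 0], "travel": [-0.3, 0, 1], "fingers": 1}, {"delta_rot": [0, 0, 0], "travel": [-0.3, 0, 1], "fingers": 1}])

```text
clock: 10.68
tcp_pos: [0.5319, 0.133, 0.0879]
orientation: [-0.0, 0.707, 0.707, 0.001]
wrist_force: [-0.2, -0.2, -0.1]
finger_gap: 0.0001
grip_force: 0.0
```

Call:
carry_out(series=[{"delta_rot": [0, 0, 0], "travel": [0, 0, 1], "fingers": 1}, {"delta_rot": [0, 0, 0], "travel": [0, 0, 0.3], "fingers": 1}, {"delta_rot": [0, 0, 0], "travel": [0, 0, 0], "fingers": 1}])

```text
clock: 11.05
tcp_pos: [0.5325, 0.1332, 0.1194]
orientation: [0.0, 0.707, 0.707, 0.001]
wrist_force: [-0.1, -0.2, 0.2]
finger_gap: 0.0001
grip_force: 0.0
```

Run:
```python
from h import *
s,w=wget('w5'); print(s['tcp_pos'],s['wrist_force'])
```

```text
[0.53246415 0.13315415 0.11935953] [-0.10619783 -0.18819777  0.20992818]
```

Call:
carry_out(series=[{"delta_rot": [0, 0, 0], "travel": [0, 0.8, 0], "fingers": 1}, {"delta_rot": [0, 0, 0], "travel": [0, 0.8, 0], "fingers": 1}, {"delta_rot": [0, 0, 0], "travel": [0, 0.8, 0], "fingers": 1}, {"delta_rot": [0, 0, 0], "travel": [0, 0, 0], "fingers": 1}])

```text
clock: 11.6
tcp_pos: [0.5317, 0.1954, 0.1185]
orientation: [-0.0, 0.706, 0.709, -0.0]
wrist_force: [-0.3, -0.5, 1.0]
finger_gap: 0.0003
grip_force: 0.0
```

Run:
```python
from h import *
s,w=wget('w6'); print(s['tcp_pos'],s['wrist_force'])
for n in('w5','w6'):
    w=dict(np.load(n+'.npz')); H,S,V=hsv(w); Y=(H>=18)&(H<=32)&(S>130)&(V>60); Y[:, :250]=0;Y[:,400:]=0
    ys,xs=np.where(Y); print(n,xs.min(),xs.max(),ys.min(),ys.max())
    for r in range(ys.min(),ys.max()+1,6):
        i=np.where(Y[r])[0]
        if len(i)==0: continue
        x=i[-1]; print(r,i[0],x,'|',[int(v) for v in V[r,i[0]:x+24:2]])
```

```text
[0.53172729 0.1954181  0.11852514] [-0.33379331 -0.47143188  1.0451841 ]
w5 290 317 27 168
27 310 311 | [106, 165, 182, 183, 184, 184, 184, 182, 170, 172, 172, 169, 171]
33 310 317 | [179, 205, 205, 205, 209, 216, 217, 210, 168, 170, 169, 167, 170, 170, 170, 171]
39 310 317 | [172, 204, 205, 205, 209, 216, 217, 203, 118, 119, 121, 120, 123, 126, 123, 128]
45 291 317 | [179, 205, 206, 206, 206, 207, 201, 178, 179, 181, 206, 207, 208, 207, 216, 217, 218, 139, 100, 100, 102, 99, 102, 100, 101]
51 291 317 | [189, 207, 206, 207, 208, 208, 195, 179, 180, 184, 206, 207, 209, 208, 217, 216, 217, 191, 183, 182, 181, 180, 178, 180, 185]
57 292 317 | [123, 123, 124, 123, 123, 124, 124, 123, 122, 191, 209, 208, 209, 215, 218, 217, 216, 212, 214, 215, 212, 213, 212, 215, 217]
63 294 317 | [77, 94, 87, 91, 92, 94, 90, 93, 188, 209, 208, 208, 207, 216, 217, 215, 212, 213, 215, 214, 211, 211, 215, 218]
69 309 317 | [117, 210, 208, 209, 208, 217, 217, 217, 214, 214, 215, 216, 214, 211, 211, 218]
75 309 317 | [127, 209, 209, 207, 210, 216, 218, 217, 215, 215, 215, 216, 215, 211, 216, 217]
81 309 317 |
[... 3420 characters left out ...]

232 294 318 | [136, 144, 145, 142, 144, 144, 142, 144, 147, 245, 220, 201, 196, 198, 201, 202, 255, 255, 255, 255, 255, 255, 255, 255]
238 293 318 | [205, 255, 255, 255, 255, 255, 255, 250, 250, 229, 180, 177, 176, 138, 165, 165, 207, 255, 255, 255, 255, 255, 255, 255, 255]
244 293 318 | [207, 255, 255, 255, 255, 255, 251, 250, 250, 254, 255, 255, 255, 233, 255, 255, 255, 255, 255, 255, 255, 255, 255, 255, 255]
250 311 318 | [191, 255, 255, 255, 227, 255, 255, 248, 200, 200, 199, 198, 193, 201, 204, 199]
256 311 318 | [191, 255, 255, 255, 228, 255, 255, 236, 198, 200, 200, 198, 192, 200, 202, 198]
262 311 318 | [191, 255, 254, 255, 190, 255, 255, 224, 141, 142, 140, 142, 139, 140, 143, 142]
```

Run:
```python
from h import *
W={n:dict(np.load(n+'.npz')) for n in('w5','w6')}
def fine(n):
    w=W[n]; H,S,V=hsv(w); Sf=S.astype(float)*((H>=15)&(H<=35))
    return Sf,V
for n,cx in(('w5',313),('w6',315)):
    Sf,V=fine(n); c=Sf[:,cx-1:cx+2].mean(1); r=[i for i in range(20,300) if (c[i]>100)!=(c[i+1]>100)]; print(n,'S flips',r)
    v=V[:,cx-1:cx+2].mean(1); print([int(x) for x in v[r[0]:r[-1]+8]])
    vb=V[:,322:325].mean(1); print('web',[int(x) for x in vb[r[0]:r[-1]+20]])
p5,p6=(313,168.5),(315,263.5)
print('fence start meet', meet(wray(W['w5'],[p5]),wray(W['w6'],[p6])))
for n,p,xs in(('w5',p5,(309.6,317.6)),('w6',p6,(311.6,319.4))):
    print(n,wonz(W[n],[p],.07).round(4), 'x edges',wonz(W[n],[(xs[0],75 if n=='w5' else 160),(xs[1],75 if n=='w5' else 160)],.07).round(4).tolist())
```

```text
w5 S flips [26, 168]
[155, 174, 203, 205, 206, 205, 205, 205, 205, 205, 206, 205, 205, 205, 206, 205, 206, 205, 208, 206, 207, 207, 208, 207, 208, 207, 208, 209, 208, 209, 209, 208, 207, 208, 208, 208, 209, 208, 208, 208, 208, 209, 207, 207, 208, 209, 207, 207, 207, 209, 208, 208, 208, 209, 209, 210, 209, 202, 161, 147, 173, 195, 208, 208, 207, 207, 207, 209, 207, 207, 207, 207, 208, 208, 208, 207, 206, 206, 207, 206, 206, 205, 206, 206, 205, 205, 206, 204, 205, 205, 205, 206, 205, 205, 205, 205, 205, 206, 207, 206, 206, 207, 207, 207, 205, 206, 205, 206, 206, 205, 204, 206, 203, 204, 201, 200, 206, 206, 207, 207, 207, 207, 207, 206, 206, 206, 207, 207, 206, 207, 206, 206, 206, 206, 207, 206, 206, 206, 207, 206, 206, 206, 168, 35, 34, 34, 34, 36, 36, 36]
web [172, 183, 211, 213, 213, 213, 214, 214, 214, 214, 214, 213, 212, 212, 209, 211, 210, 210, 210, 210, 209, 209, 214, 214, 213, 214, 214, 217, 217, 216, 217, 217, 217, 218, 216, 217, 217, 216, 216, 217, 217, 217, 217, 217, 217, 218, 217, 217, 216, 217, 216, 217, 217, 216, 216, 216, 216, 210, 181, 155, 187, 206, 212, 212, 210, 211, 
[... 1590 characters left out ...]
203, 203, 203, 203, 202, 204, 202, 203, 203, 203, 202, 202, 202, 202, 202, 202, 202, 202, 201, 202, 202, 202, 202, 201, 202, 203, 202, 203, 202, 202, 203, 203, 202, 202, 201, 202, 201, 200, 200, 201, 201, 201, 200, 193, 158, 145, 165, 227, 255, 255, 255, 255, 255, 255, 255, 255, 255, 255, 255, 255, 255, 255, 254, 254, 254, 254, 254, 253, 253, 253, 253, 253, 253, 253, 253, 252, 252, 253, 252, 252, 252, 252, 252, 251, 251, 253, 254, 253, 254, 253, 251, 248]
fence start meet (array([0.5271, 0.189 , 0.0705]), np.float64(0.0003))
w5 [[0.5269 0.1889 0.07  ]] x edges [[0.5249, 0.2477, 0.07], [0.5297, 0.2477, 0.07]]
w6 [[0.5273 0.1888 0.07  ]] x edges [[0.5251, 0.2565, 0.07], [0.5299, 0.2565, 0.07]]
```

Run:
```python
from h import *
W={n:dict(np.load(n+'.npz')) for n in('w5','w6')}
for n,a,b,x in(('w5',83.5,140.5,313),('w6',183.5,234.5,315)):
    print(n,wonz(W[n],[(x,a),(x,b)],.07).round(4).tolist())
    H,S,V=hsv(W[n]); m=((H>=15)&(H<=35)&(S>100))
    R_=range(30,165,5) if n=='w5' else range(150,225,5)
    e=[]
    for r in R_:
        s=S[r,300:316]; i=np.where(m[r,306:316])[0]; e.append((i[-1]+306 if 0 else np.where(m[r,300:325])[0][-1]+300.5,r))
    P=wonz(W[n],e,.07); print('yaw seam',np.polyfit(P[:,1],P[:,0],1))
t=dict(np.load('top1.npz')); H,S,V=hsv(t); m=(H>=5)&(H<=20)&(S>120); m[:,:400]=0; m[:, 470:]=0; m[:200]=0;m[300:]=0
k=blobs(m,20)[0]; r=cv2.minAreaRect(k); print(r,onz(t,[r[0]],.076), onz(t,cv2.boxPoints(r),.076).round(4).tolist())
```

```text
w5 [[0.5269, 0.2423, 0.07], [0.527, 0.2065, 0.07]]
yaw seam [-0.00127422  0.52998921]
w6 [[0.5272, 0.2418, 0.07], [0.5272, 0.2087, 0.07]]
yaw seam [-0.00424356  0.53104111]
((432.0, 252.5), (11.0, 16.0), 90.0) [[ 0.51712568 -0.2680839   0.076     ]] [[0.5289, -0.2515, 0.076], [0.5286, -0.2854, 0.076], [0.5054, -0.2846, 0.076], [0.5057, -0.2509, 0.076]]
```

The two notches coincide, with the notch centre at about (0.5295, 0.2242) and the fence top at z 0.0705. Next I'll go to the orange clamp with the gripper opening.

Call:
carry_out(series=[{"delta_rot": [0, 0, 0], "travel": [0, -0.95, 0.3], "fingers": -1}, {"delta_rot": [0, 0, 0], "travel": [0, -0.95, 0.3], "fingers": -1}, {"delta_rot": [0, 0, 0], "travel": [0, -0.95, 0], "fingers": -1}, {"delta_rot": [0, 0, 0], "travel": [0, -0.95, 0], "fingers": -1}, {"delta_rot": [0, 0, 0], "travel": [0, -0.95, 0], "fingers": -1}])

```text
clock: 12.28
tcp_pos: [0.532, 0.0734, 0.134]
orientation: [0.0, 0.707, 0.707, -0.0]
wrist_force: [-0.0, -0.0, -0.3]
finger_gap: 0.0851
grip_force: 0.0
```

Call:
carry_out(series=[{"delta_rot": [0, 0, 0], "travel": [0, -0.95, 0], "fingers": -1}, {"delta_rot": [0, 0, 0], "travel": [0, -0.95, 0], "fingers": -1}, {"delta_rot": [0, 0, 0], "travel": [0, -0.95, 0], "fingers": -1}, {"delta_rot": [0, 0, 0], "travel": [0, -0.95, 0], "fingers": -1}, {"delta_rot": [0, 0, 0], "travel": [0, -0.95, 0], "fingers": -1}])

```text
clock: 12.9
tcp_pos: [0.5319, -0.0453, 0.134]
orientation: [0.0, 0.707, 0.707, -0.0]
wrist_force: [-0.0, -0.4, -0.1]
finger_gap: 0.0857
grip_force: 0.0
```

Call:
carry_out(series=[{"delta_rot": [0, 0, 0], "travel": [0, -0.95, 0], "fingers": -1}, {"delta_rot": [0, 0, 0], "travel": [0, -0.95, 0], "fingers": -1}, {"delta_rot": [0, 0, 0], "travel": [0, -0.95, 0], "fingers": -1}, {"delta_rot": [0, 0, 0], "travel": [0, -0.95, 0], "fingers": -1}, {"delta_rot": [0, 0, 0], "travel": [0, -0.95, 0], "fingers": -1}])

```text
clock: 13.52
tcp_pos: [0.5318, -0.1641, 0.1339]
orientation: [0.0, 0.707, 0.707, -0.0]
wrist_force: [-1.0, 0.2, 1.2]
finger_gap: 0.0854
grip_force: 0.0
```

Call:
carry_out(series=[{"delta_rot": [0, 0, 0], "travel": [-0.12, -0.95, 0], "fingers": -1}, {"delta_rot": [0, 0, 0], "travel": [-0.12, -0.95, 0], "fingers": -1}, {"delta_rot": [0, 0, 0], "travel": [-0.12, -0.95, 0], "fingers": -1}, {"delta_rot": [0, 0, 0], "travel": [-0.12, -0.95, 0], "fingers": -1}, {"delta_rot": [0, 0, 0], "travel": [-0.12, -0.95, 0], "fingers": -1}])

```text
clock: 14.15
tcp_pos: [0.5167, -0.2829, 0.1339]
orientation: [0.0, 0.707, 0.707, -0.0]
wrist_force: [0.3, -0.2, 0.4]
finger_gap: 0.0855
grip_force: 0.0
```

Call:
carry_out(series=[{"delta_rot": [0, 0, 0], "travel": [0, -0.5, 0], "fingers": -1}, {"delta_rot": [0, 0, 0], "travel": [0, 0, 0], "fingers": -1}])

```text
clock: 14.4
tcp_pos: [0.517, -0.2951, 0.1337]
orientation: [-0.0, 0.707, 0.707, 0.0]
wrist_force: [-0.6, 0.2, -0.8]
finger_gap: 0.0853
grip_force: 0.0
```

Run:
```python
from h import *
s,w=wget('w7'); print(s['tcp_pos'],s['joint_pos'].round(2),s['finger_gap'])
```

```text
[ 0.51699985 -0.29508648  0.13374366] [-0.65  0.37 -0.01  1.19  0.    0.92] 0.08528483228086471
```

Call:
carry_out(series=[{"delta_rot": [0, 0, 0], "travel": [0, -0.9, 0], "fingers": -1}, {"delta_rot": [0, 0, 0], "travel": [0, -0.9, 0], "fingers": -1}, {"delta_rot": [0, 0, 0], "travel": [0, 0, 0], "fingers": -1}])

```text
clock: 14.82
tcp_pos: [0.5172, -0.3415, 0.1337]
orientation: [0.0, 0.707, 0.707, -0.0]
wrist_force: [-0.1, -0.2, 0.1]
finger_gap: 0.0853
grip_force: 0.0
```

```bash
python3 - <<'E'
from h import *
s,w=wget('w8'); print(s['tcp_pos'],s['joint_pos'].round(2))
for n in('w7','w8'):
    w=dict(np.load(n+'.npz')); H,S,V=hsv(w); m=(H>=5)&(H<=20)&(S>150)&(V>60)
    for k in blobs(m,60)[:3]:
        b=cv2.boundingRect(k); print(n,cv2.contourArea(k),b); 
    k=blobs(m,60)[0]; x,y,ww,hh=cv2.boundingRect(k)
    a=w['color'][max(0,y-40):y+hh+40,max(0,x-40):x+ww+40]; cv2.imwrite('pics/'+n+'c.png',cv2.resize(a,(390,390*a.shape[0]//a.shape[1]),interpolation=2)[:,:,::-1]); print('off',max(0,x-40),max(0,y-40),a.shape)
E
python3 -c "
import cv2,numpy as np
a=cv2.imread('pics/w7c.png');b=cv2.imread('pics/w8c.png');h=min(a.shape[0],b.shape[0],600);cv2.imwrite('pics/w78.png',np.hstack([a[:h],b[:h]]));print(a.shape,b.shape)"
```

```text
[ 0.51716395 -0.34153875  0.13369516] [-0.71  0.42  0.06  1.21 -0.    0.86]
w7 1597.0 (303, 185, 40, 47)
off 263 145 (127, 120, 3)
w8 1773.0 (302, 119, 42, 52)
off 262 79 (132, 122, 3)
(412, 390, 3) (421, 390, 3)
```

View pics/w78.png

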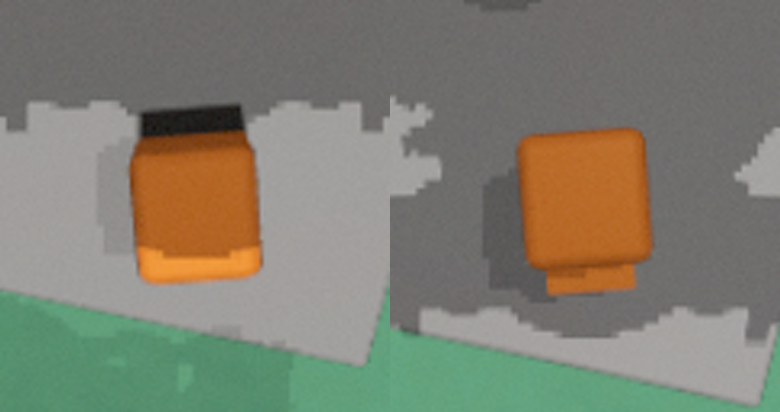

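Run:
```python
from h import *
for n in('w7','w8'):
    w=dict(np.load(n+'.npz')); H,S,V=hsv(w); m=(H>=5)&(H<=20)&(S>150)&(V>60)
    k=blobs(m,60)[0]; x,y,ww,hh=cv2.boundingRect(k); print(n,x,y)
    for r in range(y,y+hh,2): print(r,[int(v) for v in V[r,x-2:x+ww+2:2]])
    print(cv2.approxPolyDP(cv2.convexHull(k),1.5,True)[:,0].tolist())
```

```text
w7 303 185
185 [159, 160, 114, 32, 32, 35, 34, 32, 29, 31, 29, 34, 38, 47, 54, 63, 78, 83, 97, 144, 161, 160]
187 [148, 149, 120, 83, 90, 102, 106, 109, 112, 114, 116, 117, 123, 124, 126, 127, 128, 126, 124, 148, 162, 163]
189 [145, 147, 124, 126, 125, 124, 122, 128, 126, 127, 129, 124, 126, 127, 129, 129, 127, 130, 128, 130, 159, 161]
191 [145, 142, 123, 130, 132, 127, 131, 131, 134, 140, 143, 148, 152, 151, 157, 160, 164, 168, 166, 151, 131, 161]
193 [144, 129, 150, 169, 168, 171, 171, 171, 171, 172, 174, 173, 175, 174, 176, 176, 175, 176, 176, 169, 145, 161]
195 [145, 137, 168, 176, 176, 177, 179, 177, 177, 179, 179, 180, 182, 181, 181, 179, 182, 183, 181, 171, 149, 162]
197 [142, 141, 167, 181, 181, 178, 181, 181, 180, 181, 182, 180, 182, 180, 179, 181, 182, 182, 180, 170, 147, 161]
199 [145, 135, 165, 181, 181, 181, 180, 180, 180, 181, 181, 180, 181, 181, 181, 182, 181, 181, 182, 171, 154, 161]
201 [145, 127, 166, 179, 179, 180, 180, 180, 180, 180, 182, 180, 182, 181, 181, 182, 183, 180, 182, 171, 151, 160]
203 [146, 126, 166, 178, 181, 180, 181, 181, 181, 179, 181, 181, 182, 18
[... 4230 characters left out ...]
6, 164, 161, 156, 138, 112]
161 [93, 92, 102, 146, 158, 164, 160, 158, 156, 156, 154, 152, 148, 147, 143, 141, 137, 139, 142, 123, 112, 110, 111]
163 [90, 87, 92, 96, 106, 121, 140, 142, 146, 148, 152, 155, 172, 172, 168, 171, 171, 175, 184, 144, 112, 110, 112]
165 [89, 90, 89, 94, 90, 93, 155, 155, 157, 153, 157, 154, 186, 184, 185, 185, 186, 186, 185, 147, 113, 108, 112]
167 [91, 89, 93, 93, 91, 98, 182, 184, 184, 183, 185, 184, 185, 184, 185, 184, 185, 186, 185, 157, 112, 110, 112]
169 [99, 93, 93, 91, 89, 96, 181, 186, 185, 184, 180, 179, 178, 177, 172, 171, 168, 165, 158, 138, 112, 111, 112]
[[339, 120], [341, 123], [342, 159], [337, 168], [312, 170], [304, 156], [303, 123], [307, 121]]
```

The picture shows the orange block with its thumb tab pointing down in the image (world −y), turned about 4° counter-clockwise. The top face corners in full-image pixels are about (303,122), (340,120), (343,159), (305,163) in w8 and (304,192), (340,190), (342,228), (306,231) in w7.

Run:
```python
from h import *
a,b=dict(np.load('w7.npz')),dict(np.load('w8.npz'))
A=np.array([(303.9,191.8),(340.5,189.6),(342.5,228.5),(306,231.2)]);B=np.array([(302.7,122.2),(340.2,119.7),(343.3,159.6),(304.9,162.5)])
for p,q in zip(A,B): print(meet(wray(a,[p]),wray(b,[q])))
print('c',meet(wray(a,[A.mean(0)]),wray(b,[B.mean(0)])))
for w,p in((a,A),(b,B)):
    P=wonz(w,p,.076); e=[P[1]-P[0],P[2]-P[3],P[0]-P[3],P[1]-P[2]]
    print(P.mean(0).round(4),[round(float(np.linalg.norm(v)),4) for v in e],[round(float(np.degrees(np.arctan2(v[1],v[0]))),1) for v in e])
t=dict(np.load('top1.npz')); H,S,V=hsv(t); m=(V<60); m[:,:380]=0;m[:,412:]=0;m[:240]=0;m[275:]=0
k=blobs(m,20)[0]; print('cap',onz(t,[cv2.minEnclosingCircle(k)[0]],.06))
```

```text
(array([ 0.5049, -0.2563,  0.0701]), np.float64(0.0002))
(array([ 0.5293, -0.2547,  0.0709]), np.float64(0.0003))
(array([ 0.5311, -0.2809,  0.0731]), np.float64(0.0002))
(array([ 0.5063, -0.2829,  0.0729]), np.float64(0.0001))
c (array([ 0.5179, -0.2688,  0.0708]), np.float64(0.0001))
[ 0.5179 -0.2679  0.076 ] [0.0239, 0.0245, 0.0267, 0.0263] [3.5, 4.4, 92.4, 93.7]
[ 0.5178 -0.2687  0.076 ] [0.0239, 0.0248, 0.0262, 0.0259] [3.9, 4.4, 92.8, 94.7]
cap [[ 0.50406606 -0.18572113  0.06      ]]
```

Call:
carry_out(series=[{"delta_rot": [0, 0, -0.94], "travel": [0, 0.18, 0], "fingers": -0.13}, {"delta_rot": [0, 0, -0.94], "travel": [0, 0.18, 0], "fingers": -0.13}, {"delta_rot": [0, 0, -0.94], "travel": [0, 0.18, 0], "fingers": -0.13}, {"delta_rot": [0, 0, -0.94], "travel": [0, 0.18, 0], "fingers": -0.13}, {"delta_rot": [0, 0, -0.94], "travel": [0, 0.18, 0], "fingers": -0.13}])

```text
clock: 15.5
tcp_pos: [0.517, -0.3161, 0.1339]
orientation: [-0.0, 0.853, 0.522, 0.0]
wrist_force: [0.5, -0.1, 0.7]
finger_gap: 0.0483
grip_force: 0.0
```

Call:
carry_out(series=[{"delta_rot": [0, 0, -0.94], "travel": [0, 0.18, 0], "fingers": -0.13}, {"delta_rot": [0, 0, -0.94], "travel": [0, 0.18, 0], "fingers": -0.13}, {"delta_rot": [0, 0, -0.94], "travel": [0, 0.18, 0], "fingers": -0.13}, {"delta_rot": [0, 0, -0.94], "travel": [0, 0.18, 0], "fingers": -0.13}, {"delta_rot": [0, 0, -0.94], "travel": [0, 0.18, 0], "fingers": -0.13}])

```text
clock: 16.12
tcp_pos: [0.517, -0.2936, 0.1339]
orientation: [-0.0, 0.951, 0.309, -0.0]
wrist_force: [0.0, -0.5, 0.6]
finger_gap: 0.0479
grip_force: 0.0
```

Call:
carry_out(series=[{"delta_rot": [0, 0, -0.94], "travel": [0, 0.18, 0], "fingers": -0.13}, {"delta_rot": [0, 0, -0.94], "travel": [0, 0.18, 0], "fingers": -0.13}, {"delta_rot": [0, 0, -0.94], "travel": [0, 0.18, 0], "fingers": -0.13}, {"delta_rot": [0, 0, -0.94], "travel": [0, 0.18, 0], "fingers": -0.13}, {"delta_rot": [0, 0, -0.94], "travel": [0, 0.18, 0], "fingers": -0.13}])

```text
clock: 16.75
tcp_pos: [0.517, -0.2711, 0.1339]
orientation: [-0.0, 0.997, 0.079, -0.0]
wrist_force: [0.2, 0.7, 0.0]
finger_gap: 0.0485
grip_force: 0.0
```

Call:
carry_out(series=[{"delta_rot": [0, 0, -0.94], "travel": [0, 0.18, 0], "fingers": -0.13}, {"delta_rot": [0, 0, 0], "travel": [0, 0, 0], "fingers": -0.13}, {"delta_rot": [0, 0, 0], "travel": [0, 0, 0], "fingers": -0.13}])

```text
clock: 17.12
tcp_pos: [0.5171, -0.2672, 0.134]
orientation: [0.0, 0.999, 0.035, -0.0]
wrist_force: [-0.8, -0.1, -0.9]
finger_gap: 0.0485
grip_force: 0.0
```

Run:
```python
from h import *
s=env.get_state(); q=s['orientation']; M=R.from_quat([q[1],q[2],q[3],q[0]]).as_matrix(); print(s['tcp_pos'],M.round(3).tolist(),s['joint_pos'].round(2),s['finger_gap'],'yang',np.degrees(np.arctan2(M[1,1],M[0,1])))
```

```text
[ 0.51708336 -0.26721355  0.1339559 ] [[0.998, 0.069, -0.0], [0.069, -0.998, -0.0], [-0.0, 0.0, -1.0]] [-0.61  0.35 -0.05  1.18 -0.    2.46] 0.04854238131436188 yang -86.01684350294487
```

Call:
carry_out(series=[{"delta_rot": [0, 0, 0], "travel": [0.04, -0.05, -0.8], "fingers": -0.13}, {"delta_rot": [0, 0, 0], "travel": [0, 0, -0.8], "fingers": -0.13}, {"delta_rot": [0, 0, 0], "travel": [0, 0, -0.8], "fingers": -0.13}, {"delta_rot": [0, 0, 0], "travel": [0, 0, -0.8], "fingers": -0.13}, {"delta_rot": [0, 0, 0], "travel": [0, 0, -0.8], "fingers": -0.13}])

```text
clock: 17.75
tcp_pos: [0.5181, -0.2687, 0.0333]
orientation: [0.0, 0.999, 0.034, 0.0]
wrist_force: [0.0, -0.1, 0.0]
finger_gap: 0.0483
grip_force: 0.0
```

Call:
carry_out(series=[{"delta_rot": [0, 0, 0], "travel": [0, 0, -0.4], "fingers": -0.13}, {"delta_rot": [0, 0, 0], "travel": [0, 0, -0.3], "fingers": -0.13}, {"delta_rot": [0, 0, 0], "travel": [0, 0, 0], "fingers": -0.13}])

```text
clock: 18.12
tcp_pos: [0.518, -0.2685, 0.0163]
orientation: [-0.0, 0.999, 0.034, -0.0]
wrist_force: [-0.5, -1.1, 0.2]
finger_gap: 0.0483
grip_force: 0.0
```

Call:
carry_out(series=[{"delta_rot": [0, 0, 0], "travel": [0, 0, 0], "fingers": 1}, {"delta_rot": [0, 0, 0], "travel": [0, 0, 0], "fingers": 1}, {"delta_rot": [0, 0, 0], "travel": [0, 0, 0], "fingers": 1}], squeeze=70)

```text
clock: 18.5
tcp_pos: [0.5188, -0.269, 0.0174]
orientation: [0.001, 0.999, 0.034, 0.001]
wrist_force: [0.2, -0.3, 3.9]
finger_gap: 0.0265
grip_force: 70.5
```

Call:
carry_out(series=[{"delta_rot": [0, 0, 0], "travel": [0, 0, 0.5], "fingers": 1}, {"delta_rot": [0, 0, 0], "travel": [0, 0, 0.9], "fingers": 1}, {"delta_rot": [0, 0, 0], "travel": [0, 0, 1], "fingers": 1}, {"delta_rot": [0, 0, 0], "travel": [0, 0, 1], "fingers": 1}, {"delta_rot": [0, 0, 0], "travel": [0, 0, 1], "fingers": 1}])

```text
clock: 19.12
tcp_pos: [0.5179, -0.2683, 0.1277]
orientation: [-0.0, 0.999, 0.034, -0.0]
wrist_force: [0.3, -1.7, -0.5]
finger_gap: 0.0263
grip_force: 70.1
```

Call:
carry_out(series=[{"delta_rot": [0, 0, 0], "travel": [0, 0, 0.4], "fingers": 1}, {"delta_rot": [0, 0, 0.75], "travel": [0.02, 0.985, 0], "fingers": 1}, {"delta_rot": [0, 0, 0.75], "travel": [0.02, 0.985, 0], "fingers": 1}, {"delta_rot": [0, 0, 0.75], "travel": [0.02, 0.985, 0], "fingers": 1}, {"delta_rot": [0, 0, 0.75], "travel": [0.02, 0.985, 0], "fingers": 1}])

```text
clock: 19.75
tcp_pos: [0.5195, -0.169, 0.1358]
orientation: [-0.0, 0.983, 0.184, -0.001]
wrist_force: [0.3, 0.6, -0.7]
finger_gap: 0.0265
grip_force: 70.0
```

Call:
carry_out(series=[{"delta_rot": [0, 0, 0.75], "travel": [0.02, 0.985, 0], "fingers": 1}, {"delta_rot": [0, 0, 0.75], "travel": [0.02, 0.985, 0], "fingers": 1}, {"delta_rot": [0, 0, 0.75], "travel": [0.02, 0.985, 0], "fingers": 1}, {"delta_rot": [0, 0, 0.75], "travel": [0.02, 0.985, 0], "fingers": 1}, {"delta_rot": [0, 0, 0.75], "travel": [0.02, 0.985, 0], "fingers": 1}])

```text
clock: 20.38
tcp_pos: [0.522, -0.046, 0.1359]
orientation: [-0.0, 0.931, 0.364, -0.0]
wrist_force: [-0.4, -0.9, -0.9]
finger_gap: 0.0262
grip_force: 70.0
```

Call:
carry_out(series=[{"delta_rot": [0, 0, 0.75], "travel": [0.02, 0.985, 0], "fingers": 1}, {"delta_rot": [0, 0, 0.75], "travel": [0.02, 0.985, 0], "fingers": 1}, {"delta_rot": [0, 0, 0.75], "travel": [0.02, 0.985, 0], "fingers": 1}, {"delta_rot": [0, 0, 0.75], "travel": [0.02, 0.985, 0], "fingers": 1}, {"delta_rot": [0, 0, 0.75], "travel": [0.02, 0.985, 0], "fingers": 1}])

```text
clock: 21.0
tcp_pos: [0.5245, 0.077, 0.1359]
orientation: [-0.0, 0.847, 0.531, -0.0]
wrist_force: [0.1, 0.6, -0.8]
finger_gap: 0.0268
grip_force: 70.0
```

Call:
carry_out(series=[{"delta_rot": [0, 0, 0.75], "travel": [0.02, 0.985, 0], "fingers": 1}, {"delta_rot": [0, 0, 0.75], "travel": [0.02, 0.985, 0], "fingers": 1}, {"delta_rot": [0, 0, 0.75], "travel": [0.02, 0.985, 0], "fingers": 1}, {"delta_rot": [0, 0, 0.75], "travel": [0.02, 0.985, 0], "fingers": 1}, {"delta_rot": [0, 0, 0.75], "travel": [0.02, 0.985, 0], "fingers": 1}])

```text
clock: 21.62
tcp_pos: [0.527, 0.2, 0.1358]
orientation: [-0.0, 0.733, 0.68, -0.001]
wrist_force: [0.8, 0.7, -1.2]
finger_gap: 0.0263
grip_force: 70.0
```

Call:
carry_out(series=[{"delta_rot": [0, 0, 0.75], "travel": [0.02, 0.985, 0], "fingers": 1}, {"delta_rot": [0, 0, 0], "travel": [0, 0, 0], "fingers": 1}, {"delta_rot": [0, 0, 0], "travel": [0, 0, 0], "fingers": 1}])

```text
clock: 22.0
tcp_pos: [0.5276, 0.2235, 0.136]
orientation: [-0.0, 0.708, 0.706, -0.001]
wrist_force: [-0.0, -0.1, -0.4]
finger_gap: 0.0264
grip_force: 70.0
```

Run:
```python
from h import *
s,w=wget('w9'); q=s['orientation']; M=R.from_quat([q[1],q[2],q[3],q[0]]).as_matrix(); print(s['tcp_pos'],'yang',np.degrees(np.arctan2(M[1,1],M[0,1])),M[:,2].round(4),s['wrist_force'],s['finger_gap'])
s,c=cam('scene'); save(c,'scene4.png'); H,S,V=hsv(c)
m=(H>=5)&(H<=18)&(S>150)&(V>60); print([(cv2.contourArea(k),cv2.boundingRect(k)) for k in blobs(m,20)])
P=s['tcp_pos']; print('expected clip top/bottom', proj(c,[P+[0,0,.059],P+[0,0,-.011],P+[0,0,-.011+.036]]).round(1).tolist())
```

```text
[0.52761359 0.22348581 0.13597666] yang -0.21334138735320263 [-1.e-03 -7.e-04 -1.e+00] [-0.02180444 -0.05940532 -0.39456197] 0.026391641321453815
[(581.0, (600, 146, 40, 26)), (302.0, (366, 119, 21, 30)), (85.5, (322, 236, 11, 19))]
expected clip top/bottom [[376.9, 120.4], [375.1, 152.6], [376.0, 136.3]]
```

Call:
carry_out(series=[{"delta_rot": [0, 0, 0.04], "travel": [0.08, 0.03, -0.6], "fingers": 1}, {"delta_rot": [0, 0, 0], "travel": [0, 0, -0.6], "fingers": 1}, {"delta_rot": [0, 0, 0], "travel": [0, 0, -0.6], "fingers": 1}, {"delta_rot": [0, 0, 0], "travel": [0, 0, -0.4], "fingers": 1}, {"delta_rot": [0, 0, 0], "travel": [0, 0, 0], "fingers": 1}])

```text
clock: 22.72
tcp_pos: [0.5291, 0.2245, 0.0801]
orientation: [-0.001, 0.707, 0.707, -0.001]
wrist_force: [0.4, 0.4, -0.2]
finger_gap: 0.0264
grip_force: 70.0
```

Call:
carry_out(series=[{"delta_rot": [0, 0, 0], "travel": [0, 0, -0.2], "fingers": 1}, {"delta_rot": [0, 0, 0], "travel": [0, 0, -0.2], "fingers": 1}])

```text
clock: 22.98
tcp_pos: [0.5306, 0.2249, 0.0717]
orientation: [0.0, 0.707, 0.707, 0.001]
wrist_force: [-0.1, 0.5, -1.0]
finger_gap: 0.0261
grip_force: 70.0
```

Call:
carry_out(series=[{"delta_rot": [0, 0, 0], "travel": [0, 0, -0.2], "fingers": 1}])

```text
clock: 23.1
tcp_pos: [0.5303, 0.2248, 0.0664]
orientation: [0.0, 0.707, 0.707, 0.0]
wrist_force: [-0.0, 0.3, -1.5]
finger_gap: 0.0267
grip_force: 70.0
```

Call:
carry_out(series=[{"delta_rot": [0, 0, 0], "travel": [0, 0, -0.15], "fingers": 1}])

```text
clock: 23.22
tcp_pos: [0.5304, 0.2248, 0.0626]
orientation: [0.0, 0.707, 0.707, 0.0]
wrist_force: [1.9, -0.3, 2.6]
finger_gap: 0.0261
grip_force: 70.4
```

Call:
carry_out(series=[{"delta_rot": [0, 0, 0], "travel": [0, 0, -0.15], "fingers": 1}])

```text
clock: 23.35
tcp_pos: [0.5314, 0.225, 0.0601]
orientation: [0.001, 0.707, 0.707, 0.001]
wrist_force: [-2.7, -1.1, 17.5]
finger_gap: 0.0264
grip_force: 72.3
```

Call:
carry_out(series=[{"delta_rot": [0, 0, 0], "travel": [0, 0, -0.15], "fingers": 1}])

```text
clock: 23.48
tcp_pos: [0.531, 0.2253, 0.0585]
orientation: [0.001, 0.707, 0.707, 0.002]
wrist_force: [-9.2, -1.5, 30.0]
finger_gap: 0.0265
grip_force: 73.9
```

Call:
carry_out(series=[{"delta_rot": [0, 0, 0], "travel": [0, 0, -0.15], "fingers": 1}])

```text
clock: 23.6
tcp_pos: [0.5303, 0.2254, 0.0546]
orientation: [0.0, 0.707, 0.708, 0.001]
wrist_force: [-4.2, -0.1, 4.4]
finger_gap: 0.0263
grip_force: 72.0
```

Call:
carry_out(series=[{"delta_rot": [0, 0, 0], "travel": [-0.02, 0, -0.15], "fingers": 1}, {"delta_rot": [0, 0, 0], "travel": [0, 0, -0.15], "fingers": 1}])

```text
clock: 23.85
tcp_pos: [0.5301, 0.2252, 0.045]
orientation: [0.0, 0.707, 0.707, 0.001]
wrist_force: [-0.6, 0.4, 5.8]
finger_gap: 0.0264
grip_force: 71.9
```

Call:
carry_out(series=[{"delta_rot": [0, 0, 0], "travel": [0, 0, -0.15], "fingers": 1}])

```text
clock: 23.98
tcp_pos: [0.5301, 0.2252, 0.0411]
orientation: [0.0, 0.707, 0.707, 0.001]
wrist_force: [-1.0, -0.4, 6.0]
finger_gap: 0.0264
grip_force: 72.0
```

Call:
carry_out(series=[{"delta_rot": [0, 0, 0], "travel": [0, 0, -0.15], "fingers": 1}])

```text
clock: 24.1
tcp_pos: [0.5301, 0.2252, 0.0374]
orientation: [0.0, 0.707, 0.707, 0.001]
wrist_force: [-1.7, 0.9, 6.2]
finger_gap: 0.0266
grip_force: 72.0
```

Call:
carry_out(series=[{"delta_rot": [0, 0, 0], "travel": [0, 0, -0.1], "fingers": 1}])

```text
clock: 24.22
tcp_pos: [0.5301, 0.2252, 0.0348]
orientation: [0.0, 0.707, 0.707, 0.001]
wrist_force: [-0.8, 0.2, 6.2]
finger_gap: 0.0262
grip_force: 71.9
```

Call:
carry_out(series=[{"delta_rot": [0, 0, 0], "travel": [0, 0, -0.08], "fingers": 1}])

```text
clock: 24.35
tcp_pos: [0.5301, 0.2252, 0.0335]
orientation: [0.0, 0.707, 0.707, 0.001]
wrist_force: [-5.7, -1.0, 19.2]
finger_gap: 0.0266
grip_force: 73.8
```

Call:
carry_out(series=[{"delta_rot": [0, 0, 0], "travel": [0, 0, -0.06], "fingers": 1}])

```text
clock: 24.48
tcp_pos: [0.5301, 0.2253, 0.0334]
orientation: [0.0, 0.707, 0.707, 0.001]
wrist_force: [-8.1, -2.3, 27.2]
finger_gap: 0.0267
grip_force: 74.7
```

Call:
carry_out(series=[{"delta_rot": [0, 0, 0], "travel": [0, 0, -0.05], "fingers": 1}])

```text
clock: 24.6
tcp_pos: [0.5302, 0.2253, 0.0334]
orientation: [0.001, 0.707, 0.708, 0.002]
wrist_force: [-10.2, -1.9, 33.3]
finger_gap: 0.0263
grip_force: 75.6
```

It bottomed out at reported z 0.0334, against 0.033 expected. I'll ease the pressure, open the gripper and rise.

Call:
carry_out(series=[{"delta_rot": [0, 0, 0], "travel": [0, 0, 0.14], "fingers": 1}, {"delta_rot": [0, 0, 0], "travel": [0, 0, 0], "fingers": 1}])

```text
clock: 24.85
tcp_pos: [0.5301, 0.2251, 0.0335]
orientation: [0.0, 0.707, 0.707, 0.001]
wrist_force: [-2.3, 0.3, 8.8]
finger_gap: 0.0268
grip_force: 72.5
```

Call:
carry_out(series=[{"delta_rot": [0, 0, 0], "travel": [0, 0, 0], "fingers": -0.13}, {"delta_rot": [0, 0, 0], "travel": [0, 0, 0], "fingers": -0.13}, {"delta_rot": [0, 0, 0], "travel": [0, 0, 0], "fingers": -0.13}])

```text
clock: 25.22
tcp_pos: [0.5293, 0.2246, 0.0322]
orientation: [-0.0, 0.707, 0.707, -0.0]
wrist_force: [0.1, -0.2, 0.1]
finger_gap: 0.0485
grip_force: 0.0
```

Call:
carry_out(series=[{"delta_rot": [0, 0, 0], "travel": [0, 0, 0.4], "fingers": -0.13}, {"delta_rot": [0, 0, 0], "travel": [0, 0, 0.8], "fingers": -0.13}, {"delta_rot": [0, 0, 0], "travel": [0, 0, 1], "fingers": -0.13}, {"delta_rot": [0, 0, 0], "travel": [0, 0, 1], "fingers": -0.13}, {"delta_rot": [0, 0, 0], "travel": [0, -0.4, 0.8], "fingers": -0.13}])

```text
clock: 25.85
tcp_pos: [0.53, 0.2152, 0.1345]
orientation: [0.0, 0.706, 0.708, 0.001]
wrist_force: [0.2, -0.2, -0.8]
finger_gap: 0.048
grip_force: 0.0
```

Call:
carry_out(series=[{"delta_rot": [0, 0, 0], "travel": [0, -1, 0], "fingers": -0.13}, {"delta_rot": [0, 0, 0], "travel": [0, -1, 0], "fingers": -0.13}, {"delta_rot": [0, 0, 0], "travel": [0, -1, 0], "fingers": -0.13}, {"delta_rot": [0, 0, 0], "travel": [0, 0, 0], "fingers": -0.13}])

```text
clock: 26.35
tcp_pos: [0.5299, 0.1385, 0.1334]
orientation: [0.0, 0.708, 0.707, 0.0]
wrist_force: [-0.5, 0.4, 0.3]
finger_gap: 0.0487
grip_force: 0.0
```

Run:
```python
from h import *
s,w=wget('w10'); print(s['tcp_pos'],s['wrist_force']); H,S,V=hsv(w)
m=(H>=5)&(H<=17)&(S>150)&(V>60); k=blobs(m,60)[0]; r=cv2.minAreaRect(k); print(cv2.boundingRect(k),r, cv2.approxPolyDP(cv2.convexHull(k),1.5,True)[:,0].tolist())
print('expected top face', [wonz(w,[p],.092).round(4).tolist() for p in cv2.boxPoints(r)])
s,c=cam('scene'); save(c,'scene5.png'); H,S,V=hsv(c); m=(H>=5)&(H<=18)&(S>150)&(V>60)
k=[b for b in blobs(m,20) if cv2.boundingRect(b)[0] in range(340,420)][0]; print('scene',cv2.boundingRect(k),cv2.approxPolyDP(cv2.convexHull(k),1.2,True)[:,0].tolist())
X,Y=.5297,.2245; cs=[[X+a,Y+b,.092] for a in(-.014,.014) for b in(-.013,.013)]; print('exp top corners scene',proj(c,cs).round(1).tolist())
T,p=env.read_camera('scene'),None
m0=dict(np.load('scene1.npz'))['color'].astype(int); d=np.abs(c['color'].astype(int)-m0).max(2)
for n,(a,b,e,f) in dict(blue=(240,275,240,295),cap=(205,235,265,305),trans=(303,335,224,262),bottle=(388,418,238,300)).items(): print(n,(d[e:f,a:b]>60).mean().round(3))
```

```text
[0.52985848 0.13847199 0.13344254] [-0.51352083  0.43430292  0.30167753]
(298, 98, 57, 43) ((326.0, 119.0), (42.0, 56.0), 90.0) [[354, 108], [353, 134], [339, 139], [302, 140], [298, 137], [299, 99], [340, 99]]
expected top face [[[0.5158, 0.2377, 0.092]], [[0.5489, 0.2378, 0.092]], [[0.5491, 0.2123, 0.092]], [[0.5157, 0.2123, 0.092]]]
scene (367, 165, 17, 18) [[382, 168], [383, 171], [381, 178], [372, 182], [367, 178], [368, 168], [373, 165]]
exp top corners scene [[366.3, 167.4], [373.4, 163.0], [377.4, 171.4], [384.5, 166.8]]
blue 0.003
cap 0.0
trans 0.0
bottle 0.0
```

Run:
```python
from h import *
for n,cs in(('w5',(313,322,340)),('w10',(313,320,322,340))):
    w=dict(np.load(n+'.npz')); H,S,V=hsv(w)
    for x in cs:
        red=[r for r in range(0,80) if (H[r,x]<6 or H[r,x]>174) and S[r,x]>150]; 
        y0=red[-1]+1; print(n,x,'red ends',y0, wonz(w,[(x,y0)],.07 if x<330 else .014).round(4).tolist(),[(int(S[r,x]),int(V[r,x])) for r in range(y0-2,y0+5)])
    if n=='w10':
        # bracket flange -y edge
        print([int(v) for v in V[225:300,332]])
```

```text
w5 313 red ends 27 [[0.5269, 0.2793, 0.07]] [(189, 143), (208, 157), (203, 175), (194, 204), (193, 206), (191, 206), (193, 205)]
w5 322 red ends 27 [[0.5324, 0.2793, 0.07]] [(199, 168), (195, 173), (86, 184), (15, 214), (9, 216), (11, 216), (9, 215)]
w5 340 red ends 47 [[0.5463, 0.2795, 0.014]] [(214, 99), (194, 101), (141, 114), (16, 174), (10, 183), (10, 183), (11, 183)]Traceback (most recent call last):
  File "<stdin>", line 6, in <module>
IndexError: list index out of range
```

Run:
```python
from h import *
w=dict(np.load('w10.npz')); H,S,V=hsv(w)
red=((H<6)|(H>174))&(S>150); red[110:]=0; ys,xs=np.where(red); print(xs.min(),xs.max(),ys.min(),ys.max())
for x in (318,322,326,334,340,346):
    r=np.where(red[:,x])[0]; 
    if len(r): y=r[-1]+1; print(x,y,wonz(w,[(x,y)],.07 if x<325 else .014).round(4).tolist(),[(int(S[i,x]),int(V[i,x])) for i in range(y-1,y+6)])
```

```text
316 628 36 85
318 40 [[0.5275, 0.2795, 0.07]] [(200, 171), (193, 189), (194, 205), (193, 205), (195, 205), (193, 206), (193, 206)]
322 40 [[0.5301, 0.2795, 0.07]] [(189, 174), (104, 192), (62, 209), (58, 211), (58, 212), (59, 212), (57, 212)]
326 40 [[0.5336, 0.294, 0.014]] [(200, 173), (65, 193), (13, 214), (8, 217), (8, 217), (9, 217), (9, 217)]
334 57 [[0.5399, 0.2795, 0.014]] [(215, 101), (50, 144), (14, 177), (11, 182), (11, 181), (10, 180), (11, 201)]
340 57 [[0.5447, 0.2796, 0.014]] [(196, 100), (61, 126), (15, 175), (10, 180), (10, 178), (10, 180), (11, 200)]
346 57 [[0.5495, 0.2797, 0.014]] [(187, 105), (94, 119), (19, 173), (13, 182), (13, 179), (11, 180), (12, 198)]
```

The bracket foot still meets the red stop with no gap (y 0.2796 both before and after clamping). The clamp sits square at the expected height, and the bystanders have not moved. I'll hand in.

```bash
python3 -c "
from workcell import env
print(env.hand_in())"
```

```text
the job is handed in; nothing more can be done
None
```

Handed in at about 26 s: by my measurements the bracket is home against the red stop, and the orange clamp is fully down and square in the notch and released. The bystanders show no movement; the real fingertips sat about 34 mm short of the reported TCP, so my first push passed over the bracket without touching it, and I corrected for that from the camera views.

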